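Fetch the pattern spindle from behind the turned goods

TASK

The pattern spindle lies on the dark stand behind the pepper mill and the candlestick: first stand those two upright on the plywood side board, then lay the spindle centrally in the cradle of the copying gauge, and only after that put the mill and the candlestick back upright, each on the very spot where it stood. Also slide the gauge's stop collar along its bar until the collar is centred over the black line, and leave it there. Tip nothing over, and leave the bowl and the wax tin alone.

Things in the scene. Friction and masses are not known exactly. Their poses are not given: they have to be found in the camera images.
- stand: Fixed dark board 140 (x) x 190 (y) x 18 mm thick; origin at centre of underside. Two flush cork spots, 62 mm across, at x = -20, y = +33 and -33 mm: the pepper mill stands on one, the candlestick on the other (either way, up to 4 mm off centre). The spindle lies behind them, along the stand's y, at about x = +32 mm.
- mill: Loose wooden pepper mill, round, 128 mm tall, foot 56 mm across, about 0.16 kg. Origin at centre of underside, z up its axis. Cylindrical head 40 mm across from 91 to 114 mm above the origin (grip it there from above), neck 32 mm across below that down to 70 mm, small steel nut on top.
- candlestick: Loose wooden candlestick, round, 116 mm tall, foot 56 mm across, about 0.13 kg. Origin at centre of underside, z up its axis. A slim stem 16 to 24 mm across carries a cylindrical cup 39 mm across from 88 to 116 mm above the origin (grip it there from above); on top a brass ring with a dark socket.
- spindle: Loose pale wooden pattern spindle (like a short baluster), 160 mm long along its x: 40 x 40 mm square blocks, 30 mm long, at both ends; round turned middle 32 mm across (x = -20 to +20 mm), beads up to 34 mm. Origin at its very middle on the axis, 20 mm above what it lies on. Either way round is fine.
- side_board: Fixed pale plywood board, 200 (x) x 150 (y) x 12 mm thick, origin at the centre of its underside: the side area for the mill and the candlestick. It is empty at the start and lies on either the left or the right of the stand.
- gauge: Fixed copying gauge: base 280 (x) x 165 (y) x 12 mm, origin at centre of underside. Cradle: two saddles at x = -65, +65 mm, 26 long, centred on y = +45; floors at z = 22, cheeks to z = 36, 56 apart inside. Spindle goes in along x, middle at x 0, y 45, z 42; free room for fingers between saddles. Steel bar, 12 mm thick, along x at y = -45, z = 55; posts, 72 high, at x = -128, +128.
- collar_mid (a point): Centre, on the bar's axis, of the dark steel stop collar: cylinder 36 mm in diameter, 26 mm long along the bar. It slides on the bar with light friction (about 1.5 N) and stays where left. Starts 75 to 95 mm from the gauge's middle on the -x side; can go to +95 mm. Thumb screw on top reaches 30 mm above the axis. Axes as the gauge's.
- mark: Black line inlaid in the gauge's base across and below the bar: 6 mm wide (x), 68 mm long (y), so it shows on both sides of the collar. Origin at the middle of the line, straight below the bar's axis; axes as the gauge's. It is the place for the collar's middle and lies somewhere between x = -25 and +75 mm of the gauge.
- bowl: Bystander: loose dark turned bowl, 110 mm across the rim, 45 mm high, standing on the table in front of the robot. Origin at the centre of its underside. Leave alone.
- wax_tin: Bystander: loose round metal tin, 70 mm across, 45 mm high, on the table beyond the stand. Origin at the centre of its underside. Leave alone.
Mind the look-alikes: they are no part of the job. Leave any purple or red look-alike of the mill alone.

How it is judged:
By the outcome, as a careful person would: the job done as asked, in the order asked, and still so for the second after the job is handed in, with the robot touching nothing.
It also fails if it takes over 128 s, if anything falls off the work surface, if the arm or the gripper's body presses on something with over 40 N, if the wrist force passes 120 N, or if a joint passes its speed limit or range.

ROBOT

A 7-joint arm with a two-finger parallel gripper is mounted at the origin on the work surface. World frame = base frame: x ahead of the robot, y to its left, z up, the work surface at z = 0. Lengths are in m, angles in rad, forces in N, time in s.
With the tool pointing down it reaches from about 0.425 to 0.925 m from the base axis. Payload 6.8 kg.
Tool frame: the origin (TCP) lies at the very end of the fingers, on their centre line; the grasp point (between the pads) lies 19 mm behind it (bot.grip_depth is the distance from the TCP to the grasp point, in m); z points along the fingers, y is the direction in which the jaws open and shut (so a half turn about z gives the same grasp; the last joint's range is limited). The gripper opens to 85 mm and grips with 20 to 120 N. Pads are 22 mm wide; open, the fingers measure 114 mm over their backs; the gripper's body (76 mm by 85 mm) begins 54 mm behind the grasp point. The pads swing forward as they close: fully open they stand 13 mm farther back than shut.
Start: joints at [1.11, 0.477, 0.022, 1.555, -0.011, 1.109, -0.083], TCP at [0.233, -0.633, 0.231] pointing down, gripper open.
Joint ranges: [-2.96, 2.96], [-0.34, 2.1], [-1.41, 1.46], [0.24, 2.44], [-1.37, 4.51], [0.17, 1.92], [-2.96, 2.96]. Speed limits (rad/s): [2.39, 2.39, 3.14, 3.14, 3.14, 3.14, 3.14].

INTERFACE

Orientations are given as a unit quaternion [w, x, y, z].
In Python, from station import bot gives the robot as it stands.
- The arm moves only by the tool step_arm, never from a script. Its argument "increments" is a list of rows, each a list of 7 numbers: the shift along the world's x, y, z in m, then the turn, a rotation vector about the world's x, y, z in degrees, then the gripper command: -1 is fully open, 1 is shut, values between are in proportion. In form: [[dx, dy, dz, rx, ry, rz, fingers], ...]. A call has 1 to 10 rows; each row is the pose to reach, as a shift and turn from the pose commanded when the call began; what a row does not reach only later rows make up. A row lasts 1/12 s, in which the tool goes at most 41.7 mm and 7.16 degrees, less where a joint would pass 70% of its speed; a pose out of reach is approached as far as the arm can. A call with a gripper value outside its range is refused whole. The fingers move at their own pace and stop on an object; "force" is the grip in N (left out, the last holds). Time passes only in rows, so rows that repeat a pose let the fingers close. It gives the time, the measured TCP pose, the force and the opening at its end, in the units of the state.
- bot.get_obs(): the state, without advancing time (a new reading comes with each control period).
- bot.read_camera(name): name is "side" or "top" or "wrist"; returns a dict with "color" (384x512x3 uint8, red, green, blue), "intrinsics" (3x3 intrinsics, pixels), "extrinsics" (4x4, takes a point from camera to world coordinates). Camera axes: x right, y up, looking along -z (the intrinsics and any distortion apply to the point x, -y, -z); pixel columns grow to the right and rows downward; lengths in m; the calibration is good to about 2 mm. A picture is of the moment at which its call begins. There is no depth.
- bot.hand_in(): hands the job in, once; it reports no verdict.
Trained networks look in the newest picture that a camera, given by its name, has taken for a name from the list of things; names that differ only in an ending like _2 or _b are one class to them, and where a whole thing is asked for, a point or a joint stands for the part that bears it (a point fixed in the world has none). Each returns a list of dicts, best first, with "conf" (0 to 1); they miss things now and then, are a little off and sometimes report something else, mostly with a low value. They report only what shows in the picture. A call takes as long as a camera call. They do not tell look-alikes from the thing itself.
- bot.recognise(thing, camera): "location" ([column, row] as shares, 0 to 1, of the picture: columns of its width, rows of its height, amid what is visible of it).
- bot.place_of(thing, camera): "location" ([column, row] as shares, 0 to 1, of the picture: columns of its width, rows of its height: a listed point, or the origin of a listed thing).
The state is a dict: "t": time; "q": joint angles; "joint_vel": joint speeds; "joint_torque": joint torques, N m; "eef_pos": TCP position; "tool_rot": TCP orientation; "contact_force": force on the tool from outside, world axes, zero at the start; "torque": the same for the moment, N m; "gripper_width": opening from 0.0 (shut) to 1.0 (fully open).
Only numpy, scipy, OpenCV 4.12 (cv2) and the standard library are available. Lean on these libraries where they do the work, as an engineer would, in place of code of your own. Each camera call takes 0.05 s, during which the arm holds its last target.

## Working session

There is one attempt and no reset: what is moved stays moved. The work goes in short steps, Python scripts to look and compute and a tool call to move; the robot and the scene stay as the last step left them, time stands still between calls to the robot, and variables do not carry over. Pictures are saved under pics/ and viewed, and the job is handed in when it is done.

Besides the shell and the picture viewer there is one more tool, called after "Request:" by a JSON object that holds its "fn" and its "kwargs", one argument or row to a line. step_arm: Moves the arm, as the interface text tells. Its arguments: {"type":"object","properties":{"increments":{"type":"array","items":{"type":"array","items":{"type":"number"}}},"force":{"type":"number"}},"required":["increments"]}

```bash
ls; mkdir -p pics
python3 - <<'E'
from station import bot
import cv2
o=bot.get_obs(); print({k:(v if not hasattr(v,'round') else v) for k,v in o.items()})
for c in ["side","top","wrist"]:
    d=bot.read_camera(c); cv2.imwrite(f"pics/{c}0.png",cv2.resize(d["color"][:,:,::-1],(768,576)))
    print(c,d["intrinsics"],d["extrinsics"],[k for k in d])
    if c!="wrist":
      for n in ["stand","mill","candlestick","spindle","side_board","gauge","collar_mid","mark","bowl","wax_tin"]:
        print(n,[( [round(x*s,1) for x,s in zip(r["location"],(512,384))],round(r["conf"],2)) for r in bot.place_of(n,c)])
E
```

```text
pics
{'t': 0.0, 'q': array([ 1.10990125,  0.4778032 ,  0.02230137,  1.55644388, -0.01149986,
        1.10933214, -0.08311352]), 'joint_vel': array([-2.88699786e-04, -9.87484933e-05,  5.46352055e-04, -1.76859979e-03,
       -2.39732897e-04, -6.34525441e-04,  3.86214638e-04]), 'joint_torque': array([-3.58961524e-04, -5.96464705e+01,  1.60742261e+00, -2.81198913e+01,
        1.23916240e-02,  9.47138731e-03, -7.77370360e-06]), 'eef_pos': array([ 0.23302765, -0.63286062,  0.23032611]), 'tool_rot': array([-9.02518256e-04,  9.84478116e-01,  1.75504913e-01, -2.22433907e-04]), 'contact_force': array([-0.22744995, -0.85795914, -0.28979771]), 'torque': array([ 0.00213345, -0.03562459, -0.00915419]), 'gripper_width': 1.0004497613270993}
side [[401.65613864   0.         261.22320033]
 [  0.         401.65613864 194.22761632]
 [  0.           0.           1.        ]] [[-0.89774833  0.28531722 -0.33562183  0.25870456]
 [-0.43999388 -0.54396644  0.71449696  0.63902328]
 [ 0.02129127  0.78911     0.61388279  0.60750956]
 [ 0.          0.          0.          1.        ]] ['color', 'intrinsics', 'ext
[... 1160 characters left out ...]
, 218.5], 0.69)]
side_board [([363.4, 220.2], 0.69)]
gauge [([152.3, 220.5], 0.67), ([235.8, 192.4], 0.22)]
collar_mid [([159.5, 254.9], 0.44)]
mark [([168.2, 218.0], 0.51)]
bowl [([275.4, 254.9], 0.59)]
wax_tin [([246.9, 131.3], 0.79), ([246.2, 186.8], 0.21)]
wrist [[304.07059834   0.         257.81396785]
 [  0.         304.07059834 187.9955284 ]
 [  0.           0.           1.        ]] [[ 3.45469008e-01  8.92942695e-01  2.88625203e-01  3.07815833e-01]
 [-9.38430158e-01  3.28740896e-01  1.06199158e-01 -6.07080910e-01]
 [-5.31458249e-05 -3.07543113e-01  9.51534146e-01  3.74352223e-01]
 [ 0.00000000e+00  0.00000000e+00  0.00000000e+00  1.00000000e+00]] ['color', 'intrinsics', 'extrinsics']
```

View pics/top0.png

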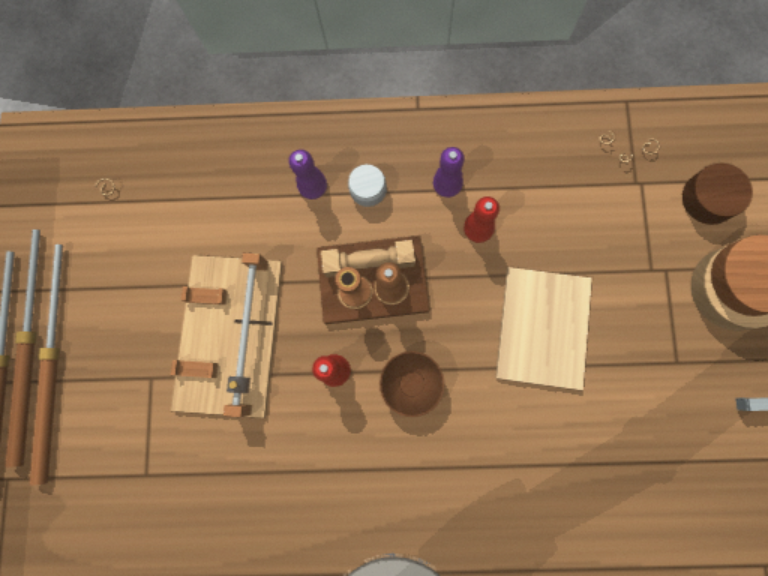

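View pics/side0.png

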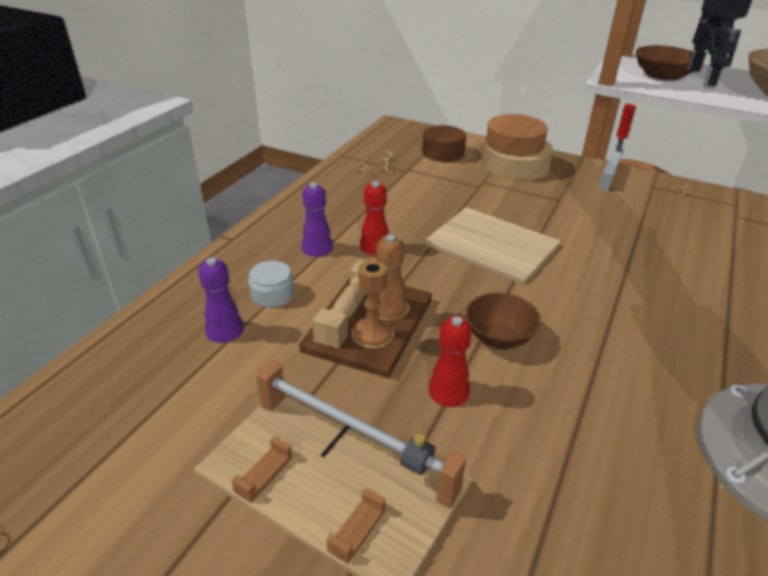

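View pics/wrist0.png

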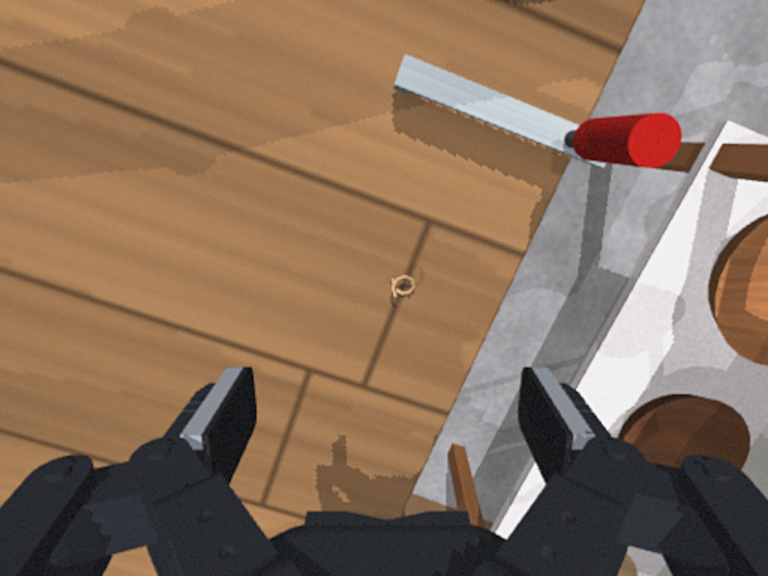

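The top view shows the stand at px (373,280) with the candlestick (dark socket, 347,279) and the wooden mill (steel nut, 388,272). The spindle lies at (368,257). The gauge is on the left with its collar at (238,384), and the side board is on the right at (545,330).
Possible mix-ups for the mill: purple at (303,160) and (452,157), red at (486,207) and (325,370). The brown wooden one on the stand at (388,272) is the right one.

```bash
cat > h.py <<'E'
import numpy as np, cv2, pickle
from station import bot
def cam(c):
    d=bot.read_camera(c); return d
def ray(d,uv):
    K,E=np.array(d["intrinsics"]),np.array(d["extrinsics"])
    u,v=uv; p=np.array([(u-K[0,2])/K[0,0],-(v-K[1,2])/K[1,1],-1.0])
    return E[:3,3],E[:3,:3]@p
def onz(d,uv,z):
    o,r=ray(d,uv); return o+r*(z-o[2])/r[2]
def proj(d,P):
    K,E=np.array(d["intrinsics"]),np.array(d["extrinsics"])
    p=(np.atleast_2d(P)-E[:3,3])@E[:3,:3]
    return np.c_[K[0,0]*p[:,0]/-p[:,2]+K[0,2], K[1,1]*-p[:,1]/-p[:,2]+K[1,2]]
def save(d,n): pickle.dump(d,open(f"pics/{n}.pkl","wb")); cv2.imwrite(f"pics/{n}.png",cv2.resize(d["color"][:,:,::-1],(768,576),interpolation=cv2.INTER_CUBIC))
def load(n): return pickle.load(open(f"pics/{n}.pkl","rb"))
def crop(n,box,out,s):
    d=load(n); x0,y0,x1,y1=box; im=d["color"][y0:y1,x0:x1,::-1]
    cv2.imwrite(f"pics/{out}.png",cv2.resize(im,None,fx=s,fy=s,interpolation=cv2.INTER_CUBIC))
E
python3 - <<'E'
from h import *
t=cam("top"); save(t,"top1"); s=cam("side"); save(s,"side1")
crop("top1",(200,145,300,285),"ct",4)
crop("top1",(105,160,205,285),"cg",4)
for n,uv,z in [("stand tl",(319,240),18),("tr",(424,237),18),("br",(428,312),18),("bl",(324,324),18),("gauge tl",(193,255),12),("g tr",(281,262),12),("g br",(264,417),12),("g bl",(172,411),12),("sb tl",(510,268),12),("sb tr",(591,279),12),("sb br",(583,391),12),("sb bl",(498,380),12),("nut",(388,272),125),("sock",(347,279),116),("collar",(238,384),55),("sp",(368,257),38),("mark1",(236,322),12),("mark2",(272,323),12),("red",(325,369),128),("bowl",(412,384),45),("redb",(487,205),128)]:
    print(n,onz(t,(uv[0]/1.5,uv[1]/1.5),z/1000).round(3))
E
```

```text
stand tl [0.661 0.118 0.018]
tr [ 0.66  -0.073  0.018]
br [ 0.524 -0.075  0.018]
bl [0.508 0.109 0.018]
gauge tl [0.642 0.35  0.012]
g tr [0.624 0.188 0.012]
g br [0.35  0.215 0.012]
g bl [0.365 0.376 0.012]
sb tl [ 0.599 -0.225  0.012]
sb tr [ 0.575 -0.367  0.012]
sb br [ 0.38  -0.336  0.012]
sb bl [ 0.402 -0.192  0.012]
nut [ 0.575 -0.01   0.125]
sock [0.568 0.056 0.116]
collar [0.407 0.248 0.055]
sp [0.622 0.028 0.038]
mark1 [0.517 0.268 0.012]
mark2 [0.513 0.203 0.012]
red [0.426 0.09  0.128]
bowl [ 0.399 -0.043  0.045]
redb [ 0.68  -0.172  0.128]
```

View pics/ct.png

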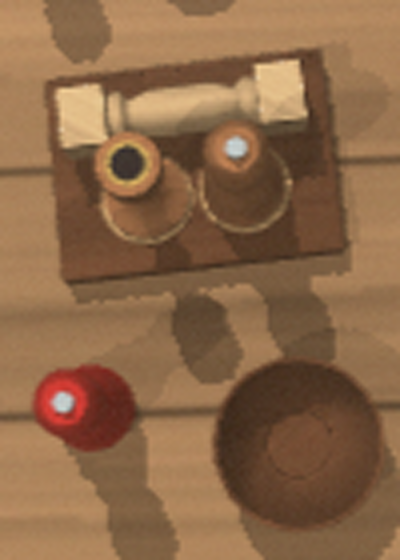

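View pics/cg.png

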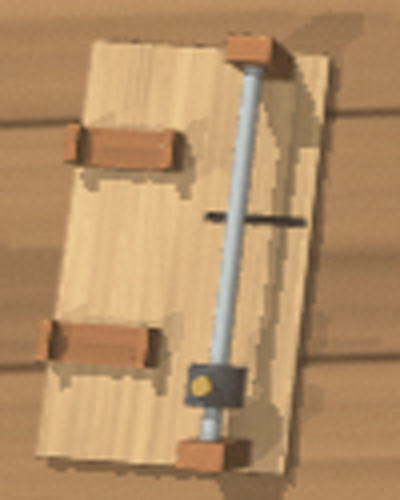

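Request:
{"fn": "step_arm", "kwargs": {
  "increments": [
    [0.32,0.633,0.09,0,0,74,-1],
    [0.32,0.633,0.09,0,0,74,-1],
    [0.32,0.633,0.09,0,0,74,-1],
    [0.32,0.633,0.09,0,0,74,-1],
    [0.32,0.633,0.09,0,0,74,-1],
    [0.32,0.633,0.09,0,0,74,-1],
    [0.32,0.633,0.09,0,0,74,-1],
    [0.32,0.633,0.09,0,0,74,-1],
    [0.32,0.633,0.09,0,0,74,-1]
  ]
}}

```text
t: 2.0
eef_pos: [0.4016, -0.2996, 0.2791]
tool_rot: [0.0, 0.737, 0.676, -0.0]
contact_force: [1.0, -0.0, -0.2]
gripper_width: 1.0
```

Run:
```python
from h import *
w=cam("wrist"); save(w,"w1"); o=bot.get_obs(); print(o["t"],o["eef_pos"],o["tool_rot"],o["contact_force"])
```

```text
2.05 [ 0.40685689 -0.29117396  0.28049582] [6.55085299e-04 7.30920128e-01 6.82458912e-01 2.27395789e-03] [2.9171383  7.332918   0.80353808]
```

View pics/w1.png

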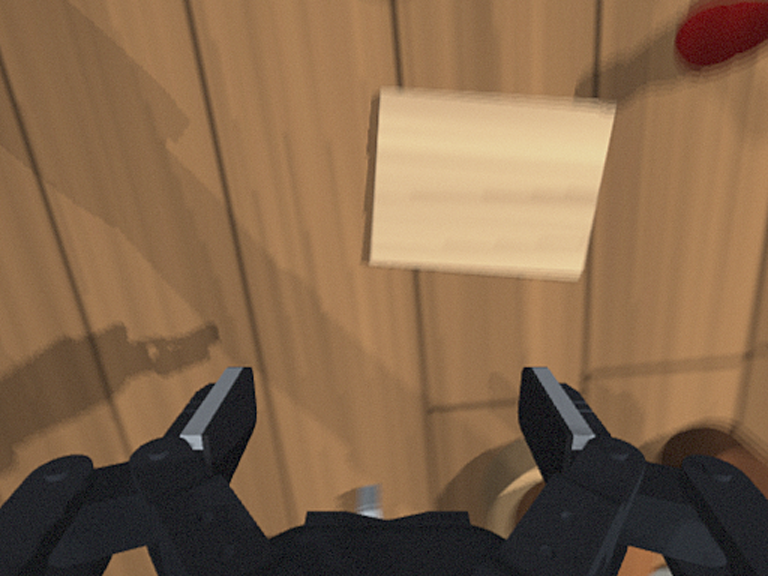

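Request:
{"fn": "step_arm", "kwargs": {
  "increments": [
    [0.12,0.22,0.04,0,0,5,-1],
    [0.12,0.22,0.04,0,0,5,-1],
    [0.12,0.22,0.04,0,0,5,-1],
    [0.12,0.22,0.04,0,0,5,-1],
    [0.12,0.22,0.04,0,0,5,-1],
    [0.12,0.22,0.04,0,0,5,-1],
    [0.12,0.22,0.04,0,0,5,-1],
    [0.12,0.22,0.04,0,0,5,-1]
  ]
}}

```text
t: 2.72
eef_pos: [0.5224, -0.0783, 0.3191]
tool_rot: [0.0, 0.707, 0.707, 0.001]
contact_force: [-0.0, -1.0, -0.4]
gripper_width: 1.002
```

Run:
```python
from h import *
w=cam("wrist"); save(w,"w2"); o=bot.get_obs(); print(o["t"],o["eef_pos"],o["tool_rot"],o["contact_force"])
```

```text
2.7667 [ 0.52131906 -0.08090221  0.31853299] [7.85501810e-05 7.08497100e-01 7.05713719e-01 1.31162073e-05] [-0.05329756 -1.87134896 -0.78274871]
```

View pics/w2.png

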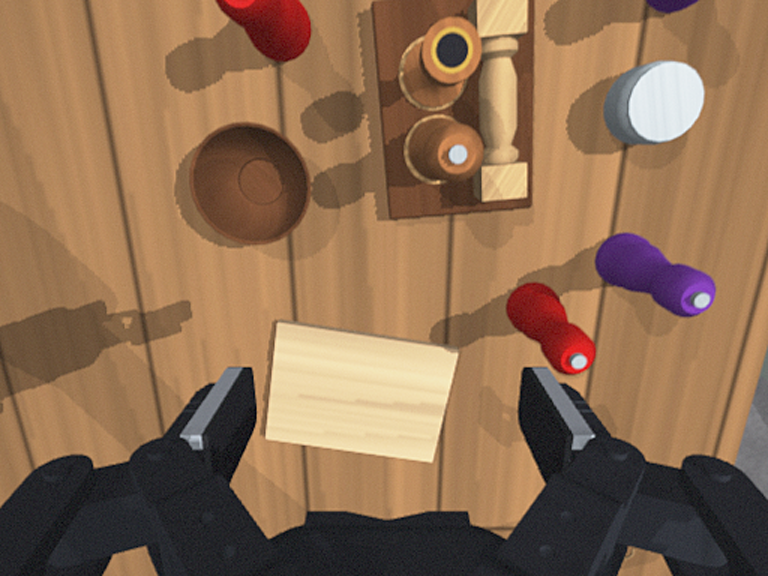

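The wrist view shows the wooden mill (nut at 457,154) and the candlestick (452,50) on the stand. Red and purple look-alikes are outside it. Moving on for a centred view.

Request:
{"fn": "step_arm", "kwargs": {
  "increments": [
    [0.0,0.19,-0.02,0,0,4,-1],
    [0.0,0.19,-0.02,0,0,4,-1],
    [0.0,0.19,-0.02,0,0,4,-1],
    [0.0,0.19,-0.02,0,0,4,-1],
    [0.0,0.19,-0.02,0,0,4,-1],
    [0.0,0.19,-0.02,0,0,4,-1],
    [0.0,0.19,-0.02,0,0,4,-1],
    [0.0,0.19,-0.02,0,0,4,-1]
  ]
}}

```text
t: 3.43
eef_pos: [0.5213, 0.1058, 0.2981]
tool_rot: [0.0, 0.685, 0.728, -0.001]
contact_force: [0.1, -0.3, -0.1]
gripper_width: 0.999
```

Run:
```python
from h import *
w=cam("wrist"); save(w,"w3"); o=bot.get_obs(); print(o["t"],o["eef_pos"],o["tool_rot"],o["contact_force"])
```

```text
3.4833 [0.5214028  0.10551371 0.29816976] [ 3.19232326e-04  6.85660104e-01  7.27921464e-01 -6.80238512e-04] [-0.83626414  0.13161772 -0.52447771]
```

View pics/w3.png

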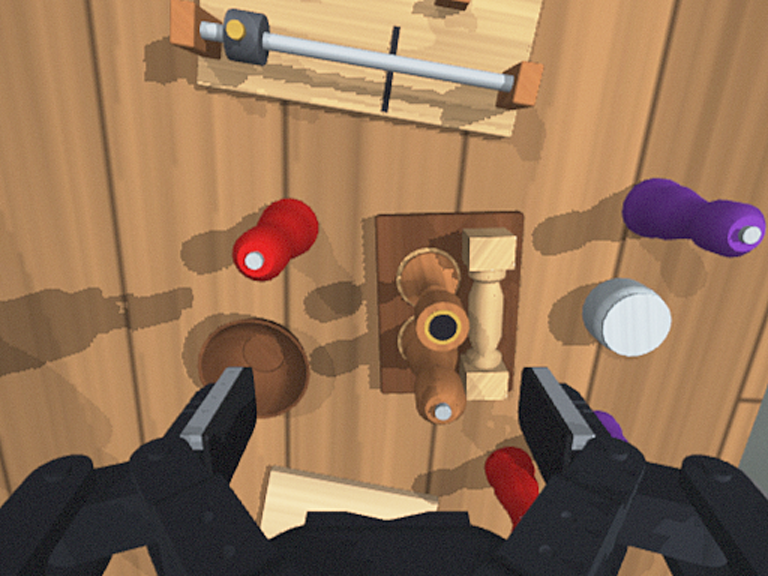

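Request:
{"fn": "step_arm", "kwargs": {
  "increments": [
    [-0.01,0.24,0.0,0,0,0,-1],
    [-0.01,0.24,0.0,0,0,0,-1],
    [-0.01,0.24,0.0,0,0,0,-1],
    [-0.01,0.24,0.0,0,0,0,-1],
    [-0.01,0.24,0.0,0,0,0,-1],
    [-0.01,0.24,0.0,0,0,0,-1],
    [-0.01,0.24,0.0,0,0,0,-1],
    [-0.01,0.24,0.0,0,0,0,-1],
    [-0.01,0.24,0.0,0,0,0,-1]
  ]
}}

```text
t: 4.23
eef_pos: [0.5124, 0.3461, 0.2981]
tool_rot: [0.001, 0.685, 0.728, -0.001]
contact_force: [0.1, -0.4, -0.7]
gripper_width: 1.003
```

Run:
```python
from h import *
w=cam("wrist"); save(w,"w4"); o=bot.get_obs(); print(o["t"],o["eef_pos"],o["tool_rot"],o["contact_force"])
```

```text
4.2833 [0.5125722  0.34565983 0.298177  ] [ 7.51382828e-04  6.85557136e-01  7.28018228e-01 -5.56215851e-04] [ 0.28887864 -1.12700414  0.14136851]
```

View pics/w4.png

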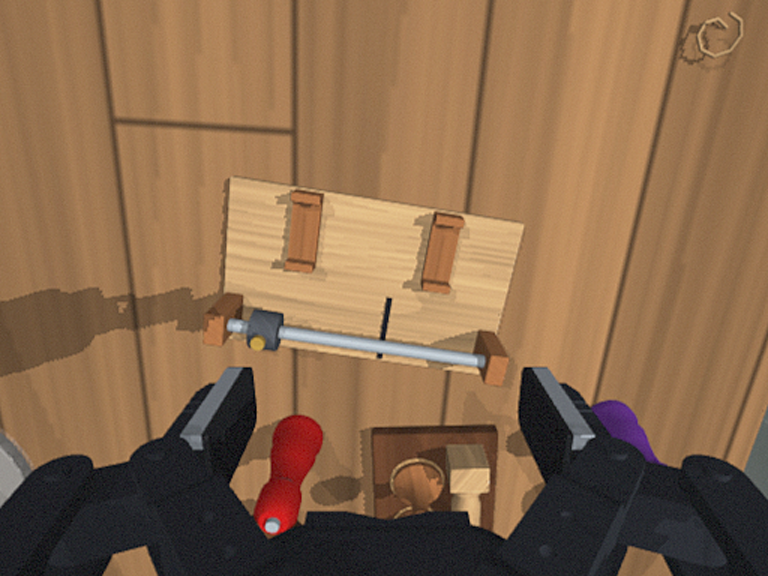

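Run:
```python
from h import *
crop("w3",(240,135,360,285),"c3",4)
crop("w4",(130,110,360,260),"c4",3.4)
crop("w2",(240,0,370,150),"c2",4)
crop("w1",(235,50,420,195),"c1",4)
```

```text
(no output)
```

View pics/c3.png

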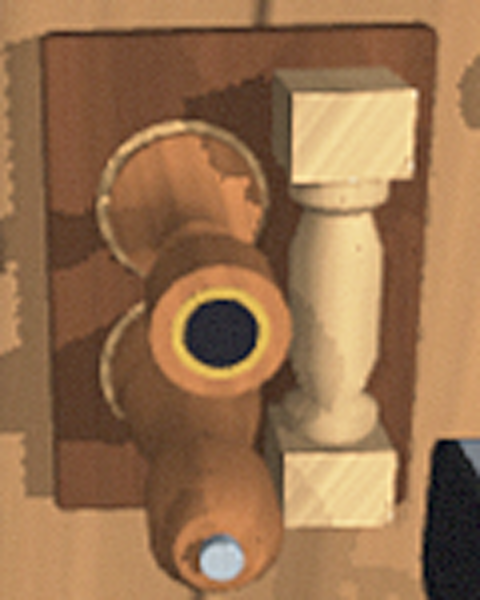

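View pics/c4.png

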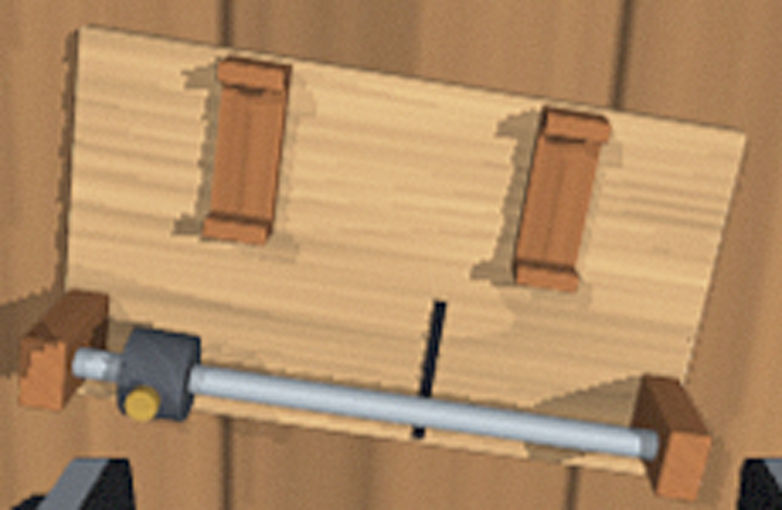

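View pics/c2.png

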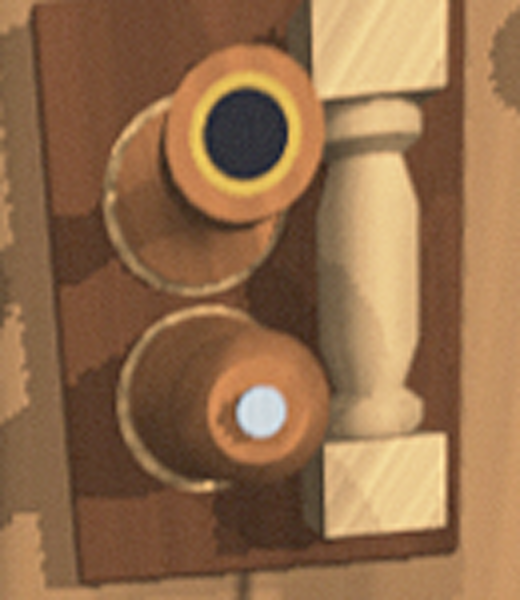

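```bash
cat > meas.py <<'E'
from h import *
from scipy.optimize import least_squares
W={n:load(n) for n in ["w1","w2","w3","w4","top1"]}
c3=lambda x,y:(240+x/4,135+y/4); c4=lambda x,y:(130+x/3.4,110+y/3.4); c2=lambda x,y:(240+x/4,y/4)
ct=lambda x,y:(200+x/4,145+y/4); f=lambda x,y:(x/1.5,y/1.5)
def R(a): return np.array([[np.cos(a),-np.sin(a)],[np.sin(a),np.cos(a)]])
def fit(obs,p0,name):
    # obs: (img,uv,local xyz)
    def res(p):
        r=[]
        for n,uv,l in obs:
            l=np.array(l)/1000; w=np.r_[R(p[2])@l[:2]+p[:2],l[2]]
            r.append(proj(W[n],w)[0]-uv)
        return np.ravel(r)
    s=least_squares(res,p0,loss="soft_l1"); print(name,s.x[:2].round(4),"yaw",np.degrees(s.x[2]).round(2)); print((res(s.x)).reshape(-1,2).round(1).tolist()); return s.x
S=[("w3",c3(42,34),(-70,95,18)),("w3",c3(434,28),(70,95,18)),("w3",c3(57,508),(-70,-95,18)),
("w2",c2(80,583),(-70,-95,18)),("w2",c2(455,553),(70,-95,18)),
("top1",ct(48,82),(70,95,18)),("top1",ct(322,52),(70,-95,18)),("top1",ct(344,252),(-70,-95,18)),("top1",ct(66,282),(-70,95,18))]
stand=fit(S,[.59,.02,.05],"stand")
G=[("w4",c4(78,27),(-140,82.5,12)),("w4",c4(745,132),(140,82.5,12)),("w4",c4(686,378),(140,-20,12))][:2]
G+=[("w4",c4(98,362),(-128,-45,55))][:0]
cg=lambda x,y:(105+x/4,160+y/4)
G+=[("top1",cg(94,42),(140,82.5,12)),("top1",cg(330,57),(140,-82.5,12)),("top1",cg(37,457),(-140,82.5,12)),("top1",cg(286,473),(-140,-82.5,12)),
("w3",f(197,86),(-140,-82.5,12)),("w3",f(512,136),(140,-82.5,12))]
# saddle cheek tops: inner edges
gauge=fit(G,[.495,.282,-.09],"gauge")
B=[("w2",f(277,321),(-100,75,12)),("w2",f(457,350),(100,75,12)),("w2",f(434,463),(100,-75,12)),("w2",f(266,438),(-100,-75,12)),
("top1",f(510,268),(100,75,12)),("top1",f(591,279),(100,-75,12)),("top1",f(583,391),(-100,-75,12)),("top1",f(498,380),(-100,75,12))]
sb=fit(B,[.489,-.28,-.1],"sb")
def loc(p,w): return R(p[2]).T@(np.array(w)[:2]-p[:2])
for n,img,uv,z in [("mill","w2",c2(261,411),146),("mill","w3",c3(222,557),146),("mill","top1",ct(236,148),146),
 ("cand","w2",c2(247,133),134),("cand","w3",c3(221,332),134),("cand","top1",ct(128,166),134)]:
    w=onz(W[img],uv,z/1000); print(n,img,w.round(4),"in stand",(loc(stand,w)*1000).round(1))
for n,img,uv,z in [("mark+","w4",c4(440,302),12),("mark-","w4",c4(418,437),12),("mark+","w3",f(396,28),12),("mark-","w3",f(387,110),12),("mark+","top1",cg(206,216),12),("mark-","top1",cg(306,222),12)]:
    w=onz(W[img],uv,z/1000); print(n,img,w.round(4),"in gauge",(loc(gauge,w)*1000).round(1))
for n,img,uv,z in [("screw","w4",c4(142,403),85),("screw","w3",f(235,29),85),("screw","top1",cg(201,385),85)]:
    w=onz(W[img],uv,z/1000); print(n,img,w.round(4),"in gauge",(loc(gauge,w)*1000).round(1))
# spindle block tops z=58 corners
for n,img,uvs in [("spA","w3",[(288,90),(418,90),(412,180),(290,182)]),("spB","w3",[(284,454),(396,450),(392,524),(286,526)]),("spB","w2",[(322,445),(447,434),(447,526),(325,538)])]:
    c=c3 if img=="w3" else c2
    for uv in uvs: w=onz(W[img],c(*uv),.058); print(n,img,w.round(4),(loc(stand,w)*1000).round(1))
E
python3 meas.py
```

```text
stand [0.5868 0.0218] yaw 4.61
[[-1.2, 0.2], [1.2, -0.3], [-1.5, 0.7], [-1.4, 0.2], [0.6, -0.1], [-1.0, -1.0], [0.0, -1.3], [0.6, -0.5], [-1.2, -0.1]]
gauge [0.4966 0.2826] yaw -5.2
[[-0.9, 0.1], [0.6, -0.4], [-0.6, -0.9], [-0.1, -1.2], [-0.3, -0.3], [0.0, -0.0], [-0.3, 0.1], [-0.4, 0.7]]
sb [ 0.4911 -0.2801] yaw -9.55
[[-0.9, 0.3], [1.3, -0.3], [-1.3, -0.4], [-1.5, 0.6], [-1.0, -1.0], [1.2, -1.0], [0.6, -0.2], [-0.9, -1.1]]
mill w2 [ 0.5708 -0.0125  0.146 ] in stand [-18.7 -32.9]
mill w3 [ 0.5712 -0.011   0.146 ] in stand [-18.2 -31.4]
mill top1 [ 0.5693 -0.0114  0.146 ] in stand [-20.1 -31.7]
cand w2 [0.5661 0.0523 0.134 ] in stand [-18.2  32.1]
cand w3 [0.5661 0.0522 0.134 ] in stand [-18.2  32. ]
cand top1 [0.563  0.0528 0.134 ] in stand [-21.2  32.9]
mark+ w4 [0.5201 0.2681 0.012 ] in gauge [ 24.7 -12.3]
mark- w4 [0.5141 0.2014 0.012 ] in gauge [ 24.8 -79.3]
mark+ w3 [0.5195 0.2684 0.012 ] in gauge [ 24.1 -12.1]
mark- w3 [0.5159 0.2038 0.012 ] in gauge [ 26.3 -76.8]
mark+ top1 [0.5187 0.2699 0.012 ] in gauge [ 23.1 -10.7]
mark- top1 [0.5126 0.2025 0.012 ] in gauge [ 23.2 -78.4]
screw w4 [0.408  0.2472 0.085 ] in gauge [-85.  -43.3]
screw w3 [0.4074 0.2466 0.085 ] in gauge [-85.6 -43.9]
screw top1 [0.4066 0.2465 0.085 ] in gauge [-86.3 -44.2]
spA w3 [0.5913 0.1049 0.058 ] [11.2 82.5]
spA w3 [0.6329 0.1074 0.058 ] [52.8 81.6]
spA w3 [0.6354 0.0774 0.058 ] [52.9 51.6]
spA w3 [0.5955 0.0743 0.058 ] [12.9 51.7]
spB w3 [ 0.605  -0.0257  0.058 ] [ 14.4 -48.8]
spB w3 [ 0.6444 -0.0217  0.058 ] [ 53.9 -48. ]
spB w3 [ 0.6472 -0.0516  0.058 ] [ 54.3 -78. ]
spB w3 [ 0.6091 -0.0547  0.058 ] [ 16.1 -78.1]
spB w2 [ 0.6044 -0.0265  0.058 ] [ 13.6 -49.5]
spB w2 [ 0.6444 -0.0231  0.058 ] [ 53.9 -49.3]
spB w2 [ 0.6472 -0.0524  0.058 ] [ 54.3 -78.9]
spB w2 [ 0.6072 -0.0564  0.058 ] [ 14.1 -79.5]
```

Request:
{"fn": "step_arm", "kwargs": {
  "increments": [
    [0.0585,-0.358,-0.04,0,0,1.2,-1],
    [0.0585,-0.358,-0.04,0,0,1.2,-1],
    [0.0585,-0.358,-0.04,0,0,1.2,-1],
    [0.0585,-0.358,-0.04,0,0,1.2,-1],
    [0.0585,-0.358,-0.04,0,0,1.2,-1],
    [0.0585,-0.358,-0.04,0,0,1.2,-1],
    [0.0585,-0.358,-0.04,0,0,1.2,-1],
    [0.0585,-0.358,-0.04,0,0,1.2,-1],
    [0.0585,-0.358,-0.04,0,0,1.2,-1],
    [0.0585,-0.358,-0.04,0,0,1.2,-1]
  ]
}}

```text
t: 5.12
eef_pos: [0.5694, -0.0219, 0.2573]
tool_rot: [0.001, 0.682, 0.731, -0.003]
contact_force: [0.1, -2.0, -0.7]
gripper_width: 1.0
```

Request:
{"fn": "step_arm", "kwargs": {
  "increments": [
    [0,0,0,0,0,0,-1],
    [0,0,0,0,0,0,-1]
  ]
}}

```text
t: 5.28
eef_pos: [0.5692, -0.0105, 0.2588]
tool_rot: [0.0, 0.677, 0.736, 0.0]
contact_force: [-0.3, 0.5, 0.2]
gripper_width: 1.0
```

Run:
```python
from h import *
w=cam("wrist"); save(w,"w5"); o=bot.get_obs(); print(o["t"],o["eef_pos"],o["tool_rot"],o["contact_force"])
p=proj(w,[[0.571,-0.012,0.146],[0.566,0.0523,0.134]]);print(p*1.5)
```

```text
5.3333 [ 0.56926439 -0.00920483  0.25891566] [1.04076995e-04 6.76478458e-01 7.36462370e-01 2.50746474e-04] [ 0.32848776  1.70466009 -0.562697  ]
[[388.64998644 276.97114531]
 [389.26876425 162.4439765 ]]
```

View pics/w5.png

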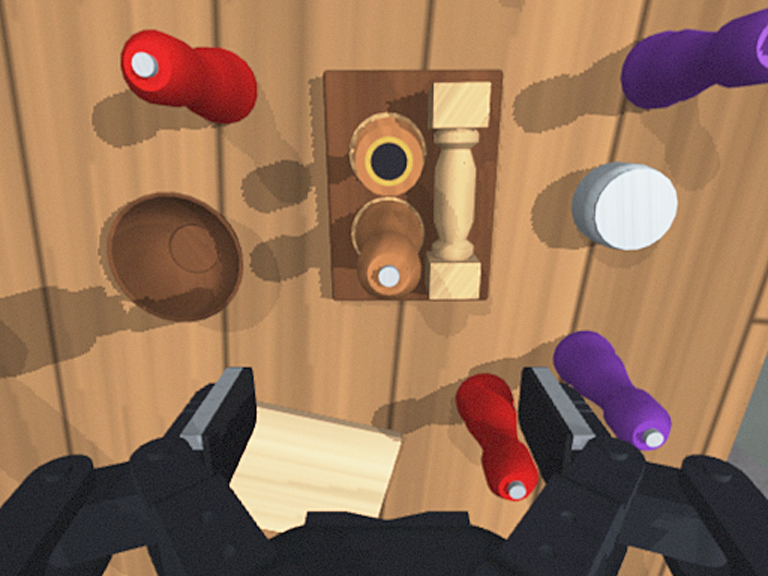

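The predicted nut position (388.6,277) matches the picture (388,276). The red look-alike at (515,490) is clear of the descent.

Request:
{"fn": "step_arm", "kwargs": {
  "increments": [
    [0,0,-0.04,0,0,0,-1],
    [0,0,-0.08,0,0,0,-1],
    [0,0,-0.09,0,0,0,-1],
    [0,0,-0.09,0,0,0,-1],
    [0,0,-0.09,0,0,0,-1],
    [0,0,-0.09,0,0,0,-1]
  ]
}}

```text
t: 5.83
eef_pos: [0.5711, -0.0085, 0.1708]
tool_rot: [0.001, 0.676, 0.737, 0.001]
contact_force: [-0.7, 0.1, 0.2]
gripper_width: 0.997
```

Run:
```python
from h import *
w=cam("wrist"); save(w,"w6"); o=bot.get_obs(); print(o["t"],o["eef_pos"],o["tool_rot"],o["contact_force"])
p=proj(w,[[0.571,-0.012,0.146],[0.566,0.0523,0.134]]);print(p*1.5)
```

```text
5.8833 [ 0.57120556 -0.00872733  0.17096771] [0.00139618 0.67620852 0.73670763 0.00140138] [ 0.09330714 -0.07943507 -0.01310685]
[[384.2083996  345.67299401]
 [385.36116685 180.44531641]]
```

View pics/w6.png

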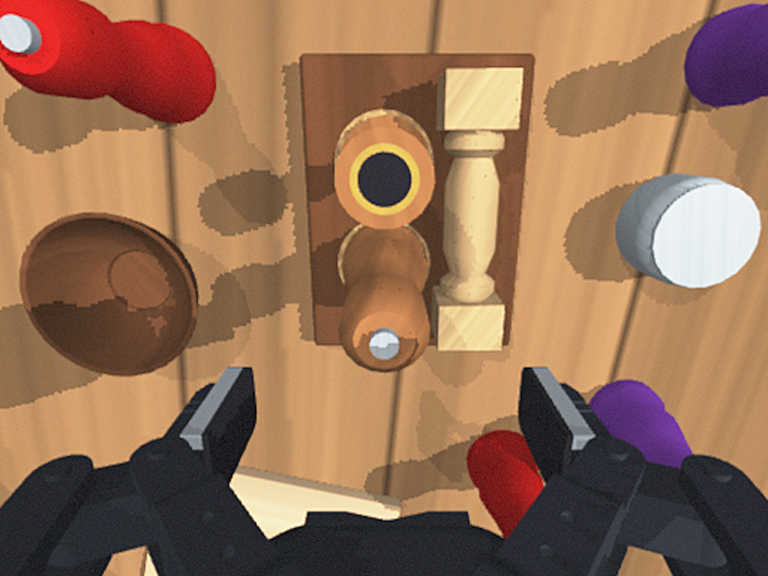

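Request:
{"fn": "step_arm", "kwargs": {
  "increments": [
    [0,-0.0035,-0.035,0,0,0,-1],
    [0,-0.0035,-0.071,0,0,0,-1],
    [0,-0.0035,-0.071,0,0,0,-1],
    [0,-0.0035,-0.071,0,0,0,-1],
    [0,-0.0035,-0.071,0,0,0,0.3],
    [0,-0.0035,-0.071,0,0,0,0.3],
    [0,-0.0035,-0.071,0,0,0,0.3],
    [0,-0.0035,-0.071,0,0,0,0.3],
    [0,-0.0035,-0.071,0,0,0,0.3],
    [0,-0.0035,-0.071,0,0,0,0.3]
  ],
  "force": 40
}}

```text
t: 6.72
eef_pos: [0.5707, -0.0128, 0.0994]
tool_rot: [0.001, 0.676, 0.736, 0.001]
contact_force: [-1.5, -0.3, 7.6]
gripper_width: 0.459
```

Run:
```python
from h import *
o=bot.get_obs(); print(o["t"],o["eef_pos"],o["tool_rot"],o["contact_force"],o["gripper_width"])
```

```text
6.7167 [ 0.57070575 -0.0128064   0.0994264 ] [0.0011023  0.67645592 0.73648186 0.00079856] [-1.51080491 -0.29952137  7.623679  ] 0.4593973990117864
```

Request:
{"fn": "step_arm", "kwargs": {
  "increments": [
    [0,0,0.035,0,0,0,0.3],
    [0,0,0.075,0,0,0,0.3],
    [0,0,0.115,0,0,0,0.3],
    [0,0,0.15,0,0,0,0.3],
    [-0.017,-0.035,0.155,0,0,0,0.3],
    [-0.034,-0.07,0.155,0,0,0,0.3],
    [-0.051,-0.105,0.155,0,0,0,0.3],
    [-0.068,-0.14,0.155,0,0,0,0.3],
    [-0.085,-0.175,0.155,0,0,0,0.3],
    [-0.102,-0.21,0.155,0,0,0,0.3]
  ]
}}

```text
t: 7.55
eef_pos: [0.4664, -0.2243, 0.2533]
tool_rot: [0.001, 0.676, 0.737, 0.0]
contact_force: [1.0, -0.8, -1.4]
gripper_width: 0.457
```

Run:
```python
from h import *
o=bot.get_obs(); print(o["t"],o["eef_pos"],o["tool_rot"],o["contact_force"],o["gripper_width"])
w=cam("wrist"); save(w,"w7")
```

```text
7.55 [ 0.4663933  -0.22434655  0.25327268] [5.34498640e-04 6.76328959e-01 7.36599520e-01 1.46425588e-06] [ 0.97234237 -0.75878629 -1.41877029] 0.45651412919917644
```

View pics/w7.png

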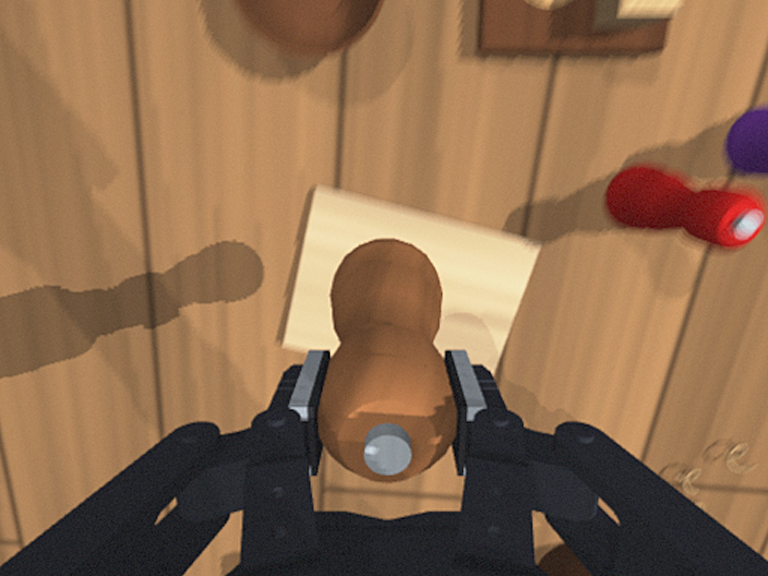

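The mill is held upright with its nut at (387,450). Placing it on the near half of the side board.

Request:
{"fn": "step_arm", "kwargs": {
  "increments": [
    [-0.016,-0.033,0,0,0,0,0.3],
    [-0.025,-0.049,0,0,0,0,0.3],
    [-0.025,-0.049,-0.03,0,0,0,0.3],
    [-0.025,-0.049,-0.07,0,0,0,0.3],
    [-0.025,-0.049,-0.11,0,0,0,0.3],
    [-0.025,-0.049,-0.14,0,0,0,0.3],
    [-0.025,-0.049,-0.15,0,0,0,0.3],
    [-0.025,-0.049,-0.155,0,0,0,0.3],
    [-0.025,-0.049,-0.158,0,0,0,0.3],
    [-0.025,-0.049,-0.159,0,0,0,0.3]
  ]
}}

```text
t: 8.43
eef_pos: [0.4439, -0.2724, 0.0949]
tool_rot: [0.001, 0.676, 0.737, 0.0]
contact_force: [-0.2, -0.6, -1.5]
gripper_width: 0.456
```

Request:
{"fn": "step_arm", "kwargs": {
  "increments": [
    [0,0,-0.001,0,0,0,0.3],
    [0,0,-0.001,0,0,0,0.3]
  ]
}}

```text
t: 8.6
eef_pos: [0.4435, -0.2724, 0.0939]
tool_rot: [0.001, 0.676, 0.736, 0.0]
contact_force: [0.3, -0.3, -0.8]
gripper_width: 0.459
```

Request:
{"fn": "step_arm", "kwargs": {
  "increments": [
    [0,0,-0.0007,0,0,0,0.3],
    [0,0,-0.0007,0,0,0,0.3],
    [0,0,-0.0007,0,0,0,-0.1],
    [0,0,-0.0007,0,0,0,-0.4],
    [0,0,-0.0007,0,0,0,-0.7],
    [0,0,-0.0007,0,0,0,-1],
    [0,0,-0.0007,0,0,0,-1],
    [0,0,0.03,0,0,0,-1],
    [0,0,0.07,0,0,0,-1],
    [0,0,0.11,0,0,0,-1]
  ]
}}

```text
t: 9.43
eef_pos: [0.4417, -0.2713, 0.203]
tool_rot: [-0.002, 0.676, 0.737, -0.0]
contact_force: [0.5, -1.0, -0.4]
gripper_width: 1.0
```

Run:
```python
from h import *
w=cam("wrist"); save(w,"w8"); o=bot.get_obs(); print(o["t"],o["eef_pos"],o["tool_rot"],o["contact_force"],o["gripper_width"])
```

```text
9.4833 [ 0.44632735 -0.27310743  0.21152493] [0.00492737 0.67624913 0.73665554 0.00120332] [ 2.35700998 -0.10873952  6.11129757] 0.9977593776428344
```

View pics/w8.png

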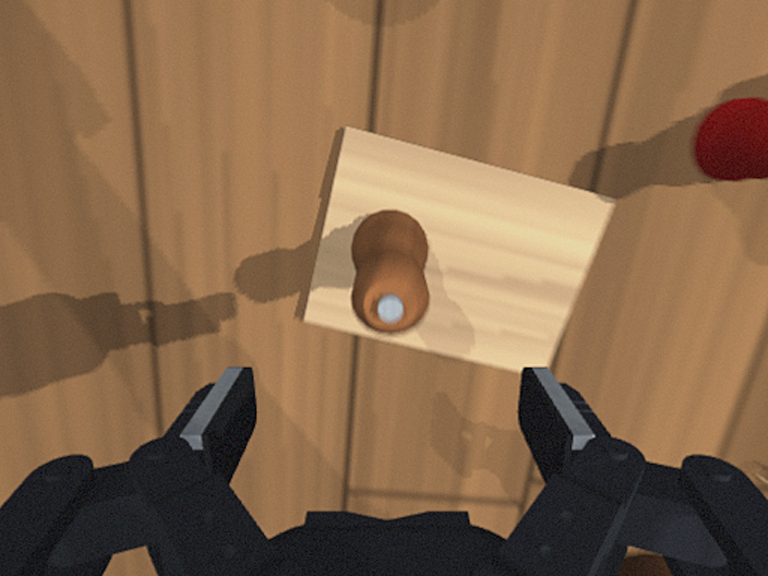

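The mill stands upright on the side board (nut at 390,308). Next is the candlestick.

Request:
{"fn": "step_arm", "kwargs": {
  "increments": [
    [0.122,0.324,0.0,0,0,0,-1],
    [0.122,0.324,0.0,0,0,0,-1],
    [0.122,0.324,0.0,0,0,0,-1],
    [0.122,0.324,0.0,0,0,0,-1],
    [0.122,0.324,0.0,0,0,0,-1],
    [0.122,0.324,0.0,0,0,0,-1],
    [0.122,0.324,0.0,0,0,0,-1],
    [0.122,0.324,0.0,0,0,0,-1],
    [0.122,0.324,0.0,0,0,0,-1],
    [0.122,0.324,-0.01,0,0,0,-1]
  ]
}}

```text
t: 10.32
eef_pos: [0.5664, 0.0581, 0.1942]
tool_rot: [0.0, 0.674, 0.739, 0.003]
contact_force: [-0.7, -0.4, -0.8]
gripper_width: 0.999
```

Request:
{"fn": "step_arm", "kwargs": {
  "increments": [
    [0,0,-0.02,0,0,0,-1],
    [0,0,-0.02,0,0,0,-1],
    [0,0,-0.02,0,0,0,-1]
  ]
}}

```text
t: 10.57
eef_pos: [0.5633, 0.0504, 0.1712]
tool_rot: [-0.001, 0.677, 0.736, -0.002]
contact_force: [-0.3, -0.6, -0.1]
gripper_width: 0.997
```

Run:
```python
from h import *
w=cam("wrist"); save(w,"w9"); o=bot.get_obs(); print(o["t"],o["eef_pos"],o["tool_rot"],o["contact_force"],o["gripper_width"])
p=proj(w,[[0.566,0.0523,0.134]]);print(p*1.5)
```

```text
10.6167 [0.56413613 0.05062802 0.17224398] [-2.79746255e-04  6.77038051e-01  7.35947650e-01 -6.74456717e-04] [ 0.37508001 -0.10171724  0.23754318] 0.9999919212396309
[[392.47630939 321.88318024]]
```

View pics/w9.png

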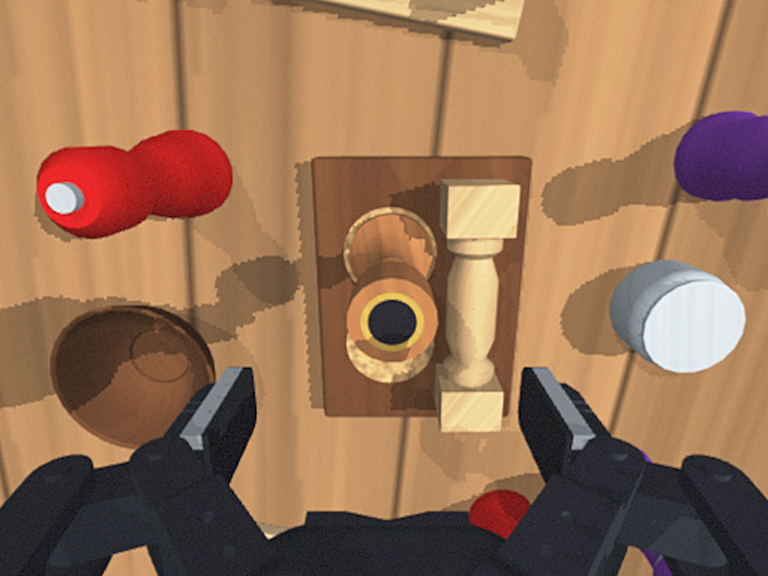

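Request:
{"fn": "step_arm", "kwargs": {
  "increments": [
    [0.002,0.0017,-0.035,0,0,0,-1],
    [0.002,0.0017,-0.072,0,0,0,-1],
    [0.002,0.0017,-0.072,0,0,0,-1],
    [0.002,0.0017,-0.072,0,0,0,-1],
    [0.002,0.0017,-0.072,0,0,0,0.3],
    [0.002,0.0017,-0.072,0,0,0,0.3],
    [0.002,0.0017,-0.072,0,0,0,0.3],
    [0.002,0.0017,-0.072,0,0,0,0.3],
    [0.002,0.0017,-0.072,0,0,0,0.3],
    [0.002,0.0017,-0.072,0,0,0,0.3]
  ],
  "force": 40
}}

```text
t: 11.45
eef_pos: [0.5672, 0.0539, 0.1023]
tool_rot: [0.001, 0.676, 0.736, 0.001]
contact_force: [-2.6, -0.5, 8.6]
gripper_width: 0.446
```

Run:
```python
from h import *
o=bot.get_obs(); print(o["t"],o["eef_pos"],o["tool_rot"],o["contact_force"],o["gripper_width"])
```

```text
11.45 [0.56722238 0.05391401 0.10228612] [7.72637409e-04 6.76469752e-01 7.36469841e-01 5.00909067e-04] [-2.64853794 -0.48709414  8.62519701] 0.44592672895082486
```

Request:
{"fn": "step_arm", "kwargs": {
  "increments": [
    [0,0,0.035,0,0,0,0.3],
    [0,0,0.075,0,0,0,0.3],
    [0,0,0.115,0,0,0,0.3],
    [0,0,0.15,0,0,0,0.3],
    [-0.003,-0.038,0.155,0,0,0,0.3],
    [-0.006,-0.078,0.155,0,0,0,0.3],
    [-0.009,-0.118,0.155,0,0,0,0.3],
    [-0.012,-0.158,0.155,0,0,0,0.3],
    [-0.015,-0.198,0.155,0,0,0,0.3],
    [-0.018,-0.238,0.155,0,0,0,0.3]
  ]
}}

```text
t: 12.28
eef_pos: [0.5479, -0.1861, 0.2562]
tool_rot: [0.0, 0.676, 0.737, -0.0]
contact_force: [0.5, -0.0, -1.8]
gripper_width: 0.443
```

Request:
{"fn": "step_arm", "kwargs": {
  "increments": [
    [-0.004,-0.038,0,0,0,0,0.3],
    [-0.007,-0.076,0,0,0,0,0.3],
    [-0.01,-0.102,0,0,0,0,0.3],
    [-0.01,-0.102,-0.03,0,0,0,0.3],
    [-0.01,-0.102,-0.07,0,0,0,0.3],
    [-0.01,-0.102,-0.11,0,0,0,0.3],
    [-0.01,-0.102,-0.14,0,0,0,0.3],
    [-0.01,-0.102,-0.15,0,0,0,0.3],
    [-0.01,-0.102,-0.156,0,0,0,0.3],
    [-0.01,-0.102,-0.158,0,0,0,0.3]
  ]
}}

```text
t: 13.12
eef_pos: [0.5391, -0.2862, 0.0979]
tool_rot: [0.0, 0.676, 0.737, 0.0]
contact_force: [0.2, -0.5, -1.5]
gripper_width: 0.443
```

Run:
```python
from h import *
w=cam("wrist"); save(w,"w10"); o=bot.get_obs(); print(o["t"],o["eef_pos"],o["tool_rot"],o["contact_force"],o["gripper_width"])
```

```text
13.1667 [ 0.53953974 -0.28642986  0.09857405] [8.10961596e-04 6.76404520e-01 7.36529797e-01 3.53887364e-04] [-0.06469137 -0.54177092 -0.44150935] 0.4428220370039883
```

View pics/w10.png

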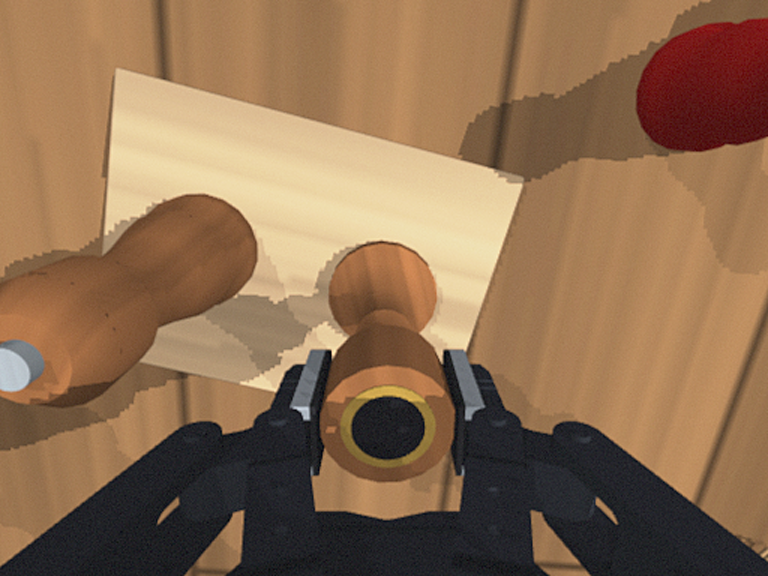

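Request:
{"fn": "step_arm", "kwargs": {
  "increments": [
    [0,0,-0.001,0,0,0,0.3],
    [0,0,-0.0018,0,0,0,0.3],
    [0,0,-0.0022,0,0,0,0.3],
    [0,0,-0.0022,0,0,0,0.3],
    [0,0,-0.0022,0,0,0,-0.1],
    [0,0,-0.0022,0,0,0,-0.4],
    [0,0,-0.0022,0,0,0,-0.7],
    [0,0,-0.0022,0,0,0,-0.7],
    [0,0,0.03,0,0,0,-0.7],
    [0,0,0.07,0,0,0,-1]
  ]
}}

```text
t: 14.0
eef_pos: [0.5361, -0.2853, 0.165]
tool_rot: [-0.004, 0.676, 0.737, -0.001]
contact_force: [0.5, -0.8, 0.9]
gripper_width: 0.967
```

Request:
{"fn": "step_arm", "kwargs": {
  "increments": [
    [0.0,0,0.04,0,0,0,-1],
    [0.0,0,0.06,0,0,0,-1],
    [0,0,0.06,0,0,0,-1]
  ]
}}

```text
t: 14.25
eef_pos: [0.5417, -0.2871, 0.2335]
tool_rot: [0.005, 0.676, 0.736, 0.001]
contact_force: [1.3, 0.3, -0.3]
gripper_width: 0.999
```

Run:
```python
from h import *
w=cam("wrist"); save(w,"w11"); o=bot.get_obs(); print(o["t"],o["eef_pos"],o["tool_rot"],o["contact_force"],o["gripper_width"])
```

```text
14.3 [ 0.54022291 -0.28675669  0.23059296] [0.00279672 0.67647708 0.73645799 0.00075347] [-0.35572952  0.62132204 -1.08335978] 0.9984503190848936
```

View pics/w11.png

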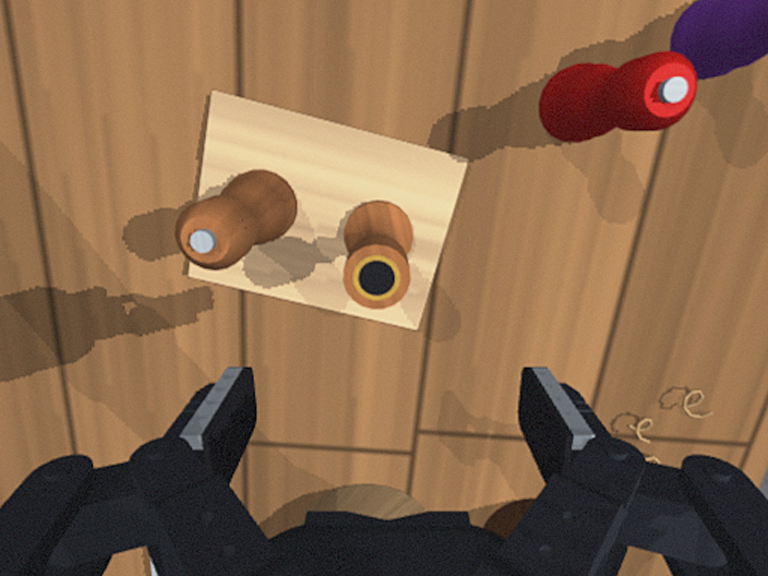

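Both stand upright on the board (nut 202,241; socket 377,278). Next is the spindle.

Request:
{"fn": "step_arm", "kwargs": {
  "increments": [
    [0.08,0.313,0.0,0,0,0.5,-1],
    [0.08,0.313,0.0,0,0,0.5,-1],
    [0.08,0.313,0.0,0,0,0.5,-1],
    [0.08,0.313,0.0,0,0,0.5,-1],
    [0.08,0.313,0.0,0,0,0.5,-1],
    [0.08,0.313,0.0,0,0,0.5,-1],
    [0.08,0.313,0.0,0,0,0.5,-1],
    [0.08,0.313,-0.02,0,0,0.5,-1],
    [0.08,0.313,-0.06,0,0,0.5,-1],
    [0.08,0.313,-0.09,0,0,0.5,-1]
  ]
}}

```text
t: 15.13
eef_pos: [0.6177, 0.0304, 0.1348]
tool_rot: [-0.001, 0.671, 0.741, 0.0]
contact_force: [0.4, -1.6, -0.6]
gripper_width: 1.004
```

Request:
{"fn": "step_arm", "kwargs": {
  "increments": [
    [0.0,0,0,0,0,0,-1],
    [0.0,0,0,0,0,0,-1],
    [0,0,0,0,0,0,-1]
  ]
}}

```text
t: 15.38
eef_pos: [0.6191, 0.0265, 0.1384]
tool_rot: [0.0, 0.673, 0.739, 0.0]
contact_force: [0.8, -0.1, 0.7]
gripper_width: 0.999
```

Run:
```python
from h import *
w=cam("wrist"); save(w,"w12"); o=bot.get_obs(); print(o["t"],o["eef_pos"],o["tool_rot"],o["contact_force"],o["gripper_width"])
```

```text
15.4333 [0.61975323 0.02655819 0.13928615] [0.00081601 0.67354673 0.73914354 0.00097824] [0.27771427 0.42898871 0.47075389] 1.0027517339212257
```

View pics/w12.png

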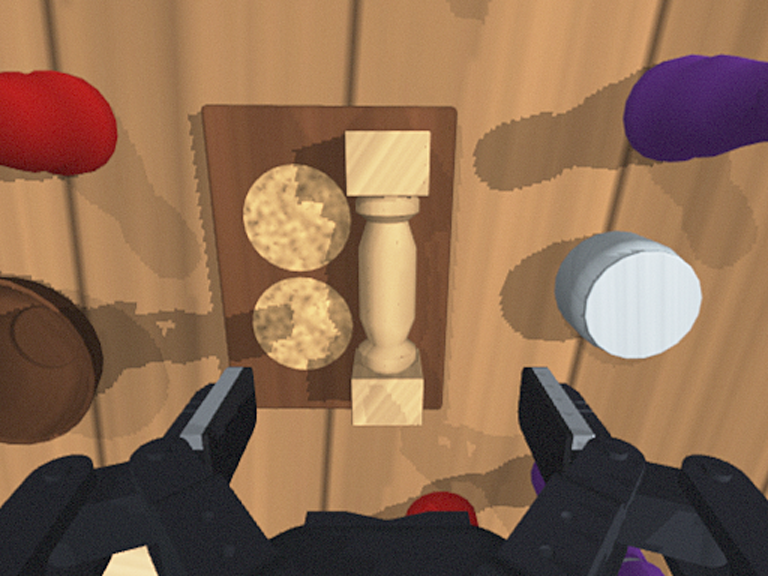

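Run:
```python
from h import *
w=load("w12")
A=np.mean([onz(w,(x/1.5,y/1.5),.058) for x,y in [(346,131),(430,131),(429,195),(346,196)]],0)
B=np.mean([onz(w,(x/1.5,y/1.5),.058) for x,y in [(354,377),(422,375),(422,425),(354,426)]],0)
print(A,B,(A+B)/2,np.degrees(np.arctan2(*(A-B)[[1,0]])))
for p in [(297,217),(303,323)]: print(onz(w,(p[0]/1.5,p[1]/1.5),.018))
```

```text
[0.61419051 0.09099429 0.058     ] [ 0.62642984 -0.03782523  0.058     ] [0.62031018 0.02658453 0.058     ] 95.42745915035027
[0.56489114 0.05403373 0.018     ]
[ 0.57080062 -0.01226675  0.018     ]
```

Request:
{"fn": "step_arm", "kwargs": {
  "increments": [
    [0.0005,0,-0.035,0,0,0,-1],
    [0.0005,0,-0.075,0,0,0,-1],
    [0.0005,0,-0.105,0,0,0,-1],
    [0.0005,0,-0.115,0,0,0,-1],
    [0.0005,0,-0.115,0,0,0,-1],
    [0.0005,0,-0.115,0,0,0,0.5],
    [0.0005,0,-0.115,0,0,0,0.5],
    [0.0005,0,-0.115,0,0,0,0.5],
    [0.0005,0,-0.115,0,0,0,0.5],
    [0.0005,0,-0.115,0,0,0,0.5]
  ],
  "force": 40
}}

```text
t: 16.27
eef_pos: [0.6201, 0.0268, 0.0243]
tool_rot: [0.001, 0.673, 0.739, 0.001]
contact_force: [-1.2, -0.3, 5.7]
gripper_width: 0.357
```

Request:
{"fn": "step_arm", "kwargs": {
  "increments": [
    [0.0,0,0,0,0,0,0.5],
    [0.0,0,0,0,0,0,0.5]
  ]
}}

```text
t: 16.43
eef_pos: [0.6201, 0.0268, 0.0243]
tool_rot: [0.001, 0.673, 0.739, 0.001]
contact_force: [-1.5, -0.3, 7.1]
gripper_width: 0.361
```

Run:
```python
from h import *
w=cam("wrist"); save(w,"w13"); o=bot.get_obs(); print(o["t"],o["eef_pos"],o["tool_rot"],o["contact_force"],o["gripper_width"])
```

```text
16.4833 [0.62010902 0.02680073 0.02430475] [9.35345246e-04 6.73289734e-01 7.39377824e-01 7.02797987e-04] [-1.02643134 -1.13443684  7.07936989] 0.3611863319109839
```

View pics/w13.png

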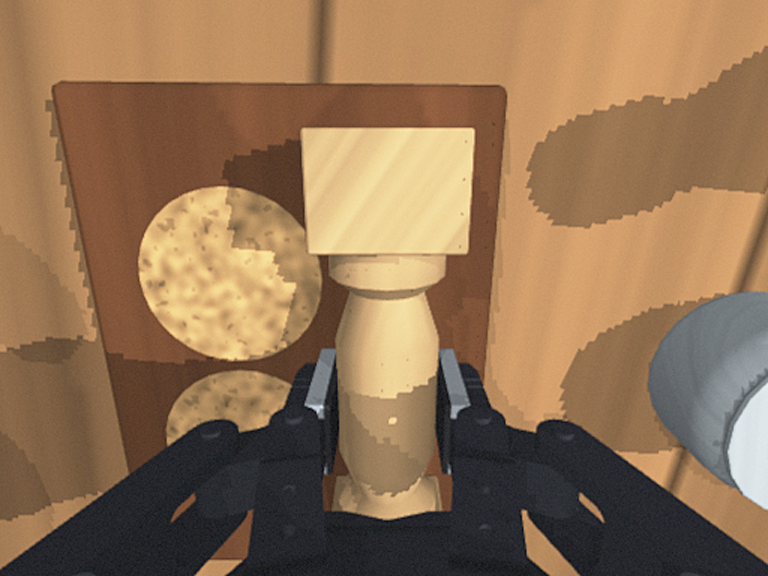

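The spindle is gripped at its middle. Checking the cradle position from the w4 picture.

Run:
```python
from h import *
w=load("w4"); c4=lambda x,y:(130+x/3.4,110+y/3.4)
# cheek tops quads (z=36) corners
qs={"L+":[(220,60),(292,67),(288,88),(219,80)],"R+":[(545,109),(610,118),(606,140),(543,132)]}
P=[]
for k,q in qs.items():
    m=np.mean([onz(w,c4(*p),.036) for p in q],0); P.append(m); print(k,m)
# floor-visible region edges z=22 : lower end of floor
R=lambda a:np.array([[np.cos(a),-np.sin(a)],[np.sin(a),np.cos(a)]])
g=np.array([.4966,.2826])
for m in P: print(R(np.radians(-5.2)).T@(m[:2]-g)*1000)
for p in [(208,212),(273,222),(516,263),(578,272)]: # inner top edges of lower cheeks
    m=onz(w,c4(*p),.036); print(R(np.radians(-5.2)).T@(m[:2]-g)*1000)
im=w["color"][:,:,::-1].copy()
im=cv2.resize(im,None,fx=3.4,fy=3.4,interpolation=cv2.INTER_CUBIC)
def L(l): 
    l=np.array(l)/1000.; ww=np.r_[R(np.radians(-5.2))@l[:2]+g,l[2]]; return tuple(np.round(proj(w,ww)[0]*3.4).astype(int))
for sx in(-65,65):
    for sy in (17,73):
        cv2.line(im,L((sx-13,sy,36)),L((sx+13,sy,36)),(255,0,0),1)
cv2.line(im,L((-120,-45,55)),L((120,-45,55)),(0,0,255),1)
cv2.line(im,L((25,-79,12)),L((25,-11,12)),(0,255,0),1)
for a,b in [((-140,-82.5),(140,-82.5)),((140,-82.5),(140,82.5)),((140,82.5),(-140,82.5)),((-140,82.5),(-140,-82.5))]: cv2.line(im,L(a+(12,)),L(b+(12,)),(0,255,255),1)
cv2.imwrite("pics/ov4.png",im[374:884,442:1224])
```

```text
L+ [0.44167392 0.36657894 0.036     ]
R+ [0.56830994 0.35431732 0.036     ]
[-62.31125119  78.65522421]
[64.91488565 77.92141973]
[-75.60499143  20.44116155]
[-49.13937152  20.23700467]
[51.54178295 17.92429175]
[77.52248393 17.94895458]
```

View pics/ov4.png

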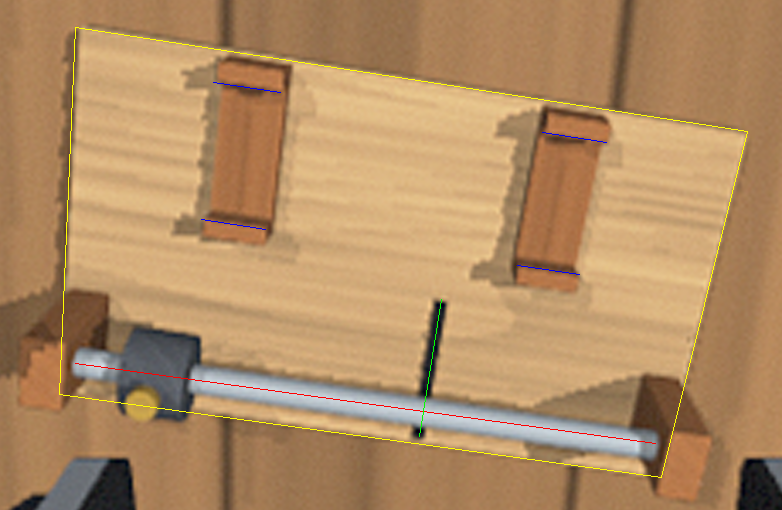

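Request:
{"fn": "step_arm", "kwargs": {
  "increments": [
    [0,0,0.035,0,0,0,0.5],
    [0,0,0.075,0,0,0,0.5],
    [0,0,0.115,0,0,6,0.5],
    [-0.01,0.025,0.15,0,0,13,0.5],
    [-0.025,0.06,0.16,0,0,20,0.5],
    [-0.04,0.1,0.16,0,0,27,0.5],
    [-0.055,0.14,0.16,0,0,34,0.5],
    [-0.07,0.18,0.16,0,0,41,0.5],
    [-0.085,0.22,0.16,0,0,48,0.5],
    [-0.1,0.26,0.16,0,0,55,0.5]
  ]
}}

```text
t: 17.32
eef_pos: [0.5199, 0.2831, 0.1831]
tool_rot: [0.0, 0.253, 0.967, -0.0]
contact_force: [1.8, -0.7, -3.1]
gripper_width: 0.354
```

Request:
{"fn": "step_arm", "kwargs": {
  "increments": [
    [-0.018,0.0415,0,0,0,7,0.5],
    [-0.018,0.0415,0,0,0,14,0.5],
    [-0.018,0.0415,0,0,0,21,0.5],
    [-0.018,0.0415,0,0,0,24,0.5],
    [-0.018,0.0415,-0.03,0,0,24,0.5],
    [-0.018,0.0415,-0.07,0,0,24,0.5],
    [-0.018,0.0415,-0.09,0,0,24,0.5],
    [-0.018,0.0415,-0.09,0,0,24,0.5]
  ]
}}

```text
t: 17.98
eef_pos: [0.5006, 0.3203, 0.088]
tool_rot: [-0.003, 0.049, 0.999, -0.003]
contact_force: [-0.4, -0.8, -2.0]
gripper_width: 0.357
```

Run:
```python
from h import *
w=cam("wrist"); save(w,"w14"); o=bot.get_obs(); print(o["t"],o["eef_pos"],o["tool_rot"],o["contact_force"],o["gripper_width"])
q=o["tool_rot"];print(np.degrees(2*np.arctan2(q[2],q[1])))
```

```text
18.0333 [0.50166393 0.32186087 0.09071459] [-0.00178384  0.04906288  0.99879291 -0.00154343] [-0.15171151 -0.43607697 -1.70300283] 0.35791596763851335
174.3755340338655
```

View pics/w14.png

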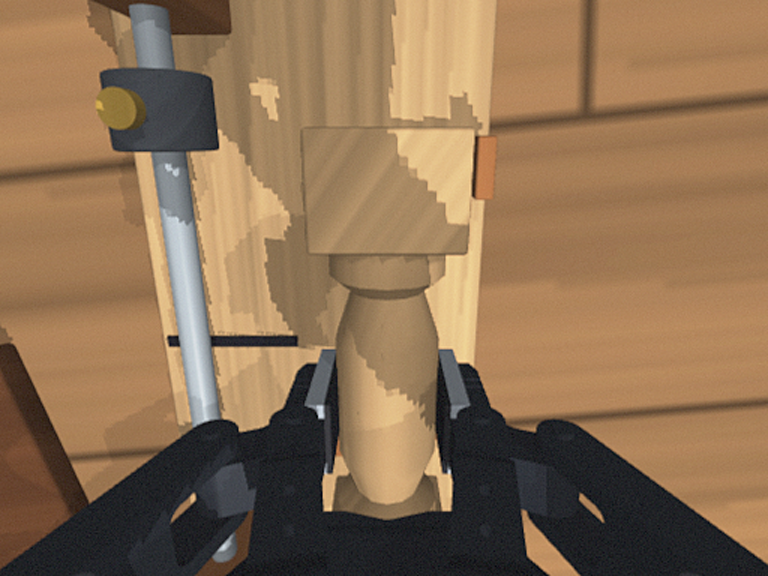

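Request:
{"fn": "step_arm", "kwargs": {
  "increments": [
    [0,0.005,-0.02,0,0,0,0.5],
    [0,0.005,-0.035,0,0,0,0.5],
    [0,0.005,-0.035,0,0,0,0.5],
    [0,0.005,-0.035,0,0,0,0.5],
    [0,0.005,-0.035,0,0,0,0.5]
  ]
}}

```text
t: 18.45
eef_pos: [0.5034, 0.3287, 0.0587]
tool_rot: [0.001, 0.049, 0.999, 0.0]
contact_force: [-0.2, -0.1, -1.7]
gripper_width: 0.358
```

Run:
```python
from h import *
w=cam("wrist"); save(w,"w15"); t=cam("top"); save(t,"top2"); s=cam("side"); save(s,"side2"); o=bot.get_obs(); print(o["t"],o["eef_pos"],o["tool_rot"],o["contact_force"],o["gripper_width"])
crop("top2",(105,160,205,285),"cg2",4); crop("side2",(110,230,330,384),"cs2",3.5)
```

```text
18.6 [0.50350893 0.32864022 0.05863866] [6.74299105e-04 4.92393945e-02 9.98786676e-01 4.49809665e-04] [-0.93410762 -0.44196035 -2.93583402] 0.35648918772928834
```

View pics/w15.png

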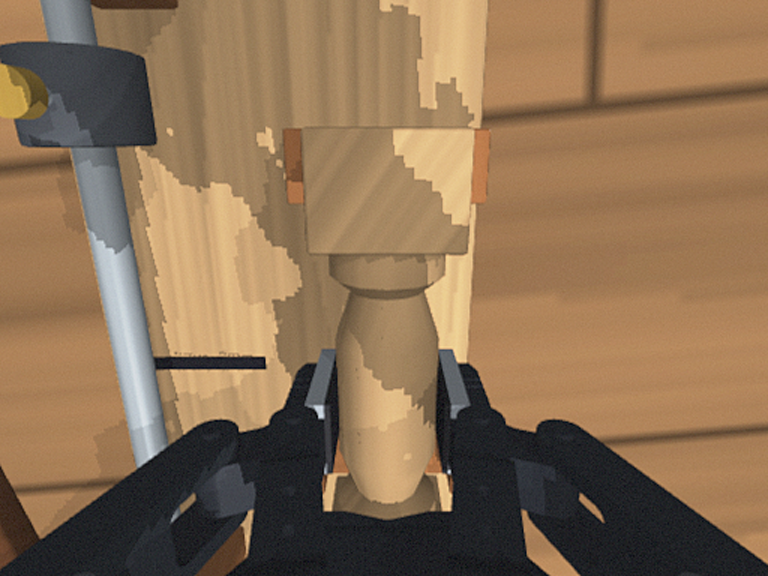

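View pics/cs2.png

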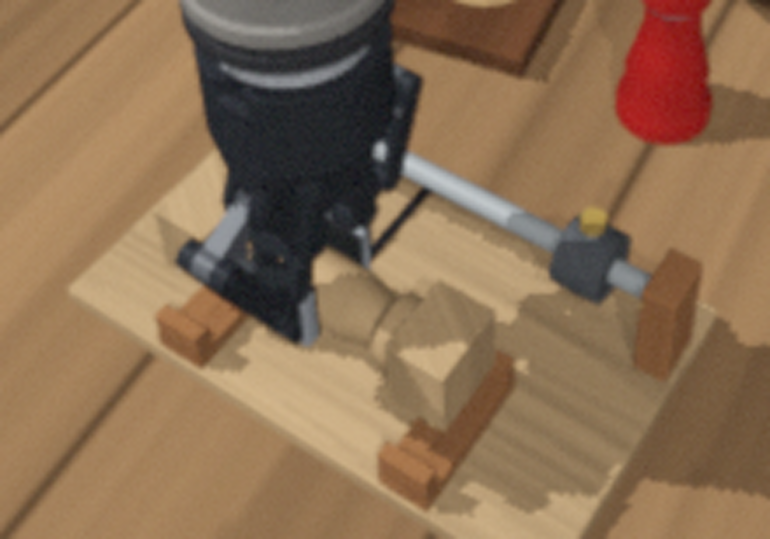

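Run:
```python
from h import *
w=load("w15")
P=[onz(w,(x/1.5,y/1.5),.036) for x,y in [(284,128),(490,128),(472,203),(288,203)]]
for p in P: print(p.round(4))
m=np.mean(P,0); print("saddle -x centre",m, "predicted cradle centre", m[:2]+0.065*np.array([np.cos(np.radians(-5.7)),np.sin(np.radians(-5.7))]))
for p in [(303,128),(475,128),(468,253),(308,253)]: print(onz(w,(p[0]/1.5,p[1]/1.5),.0587+.0137+.02).round(4))
for p in [(155,362),(265,363)]: print("mark",onz(w,(p[0]/1.5,p[1]/1.5),.012).round(4))
```

```text
[0.42   0.3006 0.036 ]
[0.427  0.3712 0.036 ]
[0.4521 0.3639 0.036 ]
[0.4456 0.2977 0.036 ]
saddle -x centre [0.43617691 0.33335314 0.036     ] predicted cradle centre [0.50085552 0.32689735]
[0.4223 0.3167 0.0924]
[0.4262 0.3556 0.0924]
[0.4552 0.3527 0.0924]
[0.4514 0.3135 0.0924]
mark [0.5149 0.2189 0.012 ]
mark [0.5204 0.2695 0.012 ]
```

Request:
{"fn": "step_arm", "kwargs": {
  "increments": [
    [-0.002,-0.0008,-0.005,0,0,0,0.5],
    [-0.002,-0.0008,-0.012,0,0,0,0.5],
    [-0.002,-0.0008,-0.02,0,0,0,0.5],
    [-0.002,-0.0008,-0.026,0,0,0,0.5],
    [-0.002,-0.0008,-0.0285,0,0,0,0.5],
    [-0.002,-0.0008,-0.0285,0,0,0,0.5],
    [-0.002,-0.0008,-0.0285,0,0,0,0.5]
  ]
}}

```text
t: 19.18
eef_pos: [0.5008, 0.3276, 0.0286]
tool_rot: [-0.0, 0.049, 0.999, -0.0]
contact_force: [0.7, -0.1, -2.0]
gripper_width: 0.359
```

Request:
{"fn": "step_arm", "kwargs": {
  "increments": [
    [0,0,-0.0008,0,0,0,0.5],
    [0,0,-0.0008,0,0,0,0.5],
    [0,0,-0.0008,0,0,0,0.5]
  ]
}}

```text
t: 19.43
eef_pos: [0.5009, 0.3276, 0.0284]
tool_rot: [0.0, 0.049, 0.999, -0.0]
contact_force: [-0.8, -0.6, 2.3]
gripper_width: 0.358
```

Contact is felt (fz rises from -2 to +2.3 N). Releasing the spindle.

Request:
{"fn": "step_arm", "kwargs": {
  "increments": [
    [0,0,0,0,0,0,0.2],
    [0,0,0,0,0,0,0.0],
    [0,0,0,0,0,0,-0.2],
    [0,0,0,0,0,0,-0.4],
    [0,0,0,0,0,0,-0.4],
    [0,0,0.02,0,0,0,-0.4],
    [0,0,0.06,0,0,0,-0.4],
    [0,0,0.1,0,0,0,-0.4],
    [0,0,0.12,0,0,0,-0.4],
    [0,0,0.12,0,0,0,-0.4]
  ]
}}

```text
t: 20.27
eef_pos: [0.503, 0.3301, 0.1536]
tool_rot: [0.003, 0.049, 0.999, 0.003]
contact_force: [0.2, 0.7, -0.5]
gripper_width: 0.701
```

Run:
```python
from h import *
w=cam("wrist"); save(w,"w16"); o=bot.get_obs(); print(o["t"],o["eef_pos"],o["tool_rot"],o["contact_force"],o["gripper_width"])
```

```text
20.3167 [0.502187   0.32877186 0.15092172] [0.00211341 0.04923229 0.99878402 0.0014799 ] [ 0.27334428 -0.46185919 -0.57310926] 0.696879579837882
```

View pics/w16.png

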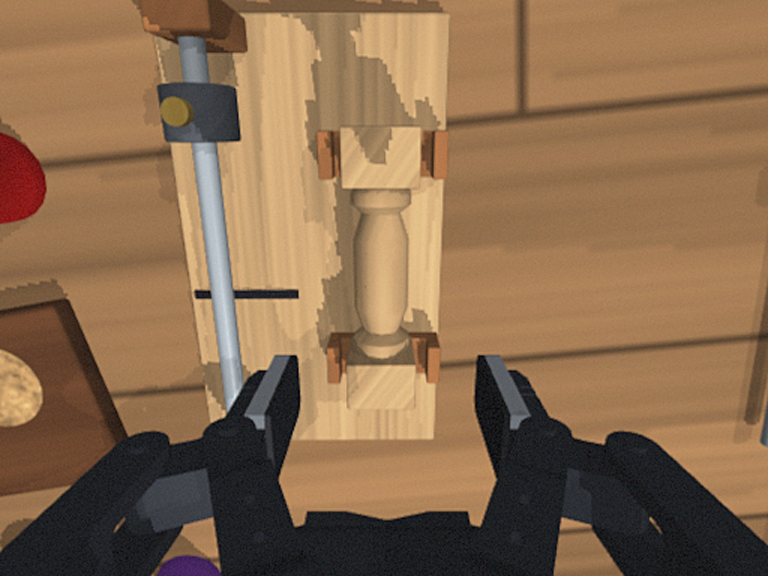

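Run:
```python
from h import *
w=load("w16")
m=lambda q,z:np.mean([onz(w,(x/1.5,y/1.5),z) for x,y in q],0)
A=m([(340,127),(422,126),(419,189),(343,189)],.062);B=m([(348,364),(414,363),(414,407),(348,408)],.062)
a=m([(318,132),(319,178),(446,132),(446,178)],.036);b=m([(329,334),(330,382),(437,334),(438,382)],.036)
print("spindle",(A+B)/2,np.degrees(np.arctan2(*(B-A)[[1,0]])));print("cradle",(a+b)/2,np.degrees(np.arctan2(*(b-a)[[1,0]])),np.linalg.norm(b-a),np.linalg.norm(B-A))
x=(b-a)[:2];x/=np.linalg.norm(x);d=((A+B)/2-(a+b)/2)[:2];print("off along,across",x@d,np.array([-x[1],x[0]])@d)
o=((a+b)/2)[:2]-.045*np.array([-x[1],x[0]])
loc=lambda p:(np.array([x@(p[:2]-o),np.array([-x[1],x[0]])@(p[:2]-o)])*1000).round(1)
print("gauge origin",o)
for n,p,z in [("mark",(196,294),.012),("mark",(298,294),.012),("screw",(176,111),.085),("bar",(218,267),.061),("bar",(192,50),.061)]:
    P=onz(w,(p[0]/1.5,p[1]/1.5),z);print(n,P.round(4),loc(P))
for z in (.0625,.055): print([loc(onz(w,(p[0]/1.5,p[1]/1.5),z)) for p in [(158,86),(236,83),(164,142),(240,139)]])
```

```text
spindle [0.50054547 0.32700457 0.062     ] -5.856892290001436
cradle [0.49846316 0.32822926 0.036     ] -5.438885756809982 0.12453761531543427 0.12849985594624377
off along,across 0.0021890149752133016 -0.0010218113355098385
gauge origin [0.49419788 0.28343186]
mark [0.5133 0.2026 0.012 ] [ 26.7 -78.6]
mark [0.5201 0.2696 0.012 ] [ 27.1 -11.4]
screw [0.407  0.2476 0.085 ] [-83.5 -44. ]
bar [0.484  0.2409 0.061 ] [ -6.1 -43.3]
bar [0.3797 0.2513 0.061 ] [-110.9  -42.9]
[array([-95.4, -60.4]), array([-96.6, -23.5]), array([-70.2, -61.5]), array([-71.5, -24.3])]
[array([-96.1, -63.8]), array([-97.3, -25.8]), array([-70.1, -64.9]), array([-71.4, -26.5])]
```

Request:
{"fn": "step_arm", "kwargs": {
  "increments": [
    [-0.03,-0.026,0,0,0,0,-0.4],
    [-0.06,-0.052,0,0,0,0,-0.4],
    [-0.085,-0.073,0,0,0,0,-0.4],
    [-0.094,-0.081,0,0,0,0,-0.4],
    [-0.094,-0.081,-0.02,0,0,0,-0.4],
    [-0.094,-0.081,-0.045,0,0,0,-0.4],
    [-0.094,-0.081,-0.045,0,0,0,-0.4],
    [-0.094,-0.081,-0.045,0,0,0,-0.4],
    [-0.094,-0.081,-0.045,0,0,0,-0.4]
  ]
}}

```text
t: 21.07
eef_pos: [0.4068, 0.2469, 0.1035]
tool_rot: [-0.0, 0.049, 0.999, 0.0]
contact_force: [-0.2, -0.8, -0.4]
gripper_width: 0.7
```

Run:
```python
from h import *
w=cam("wrist"); save(w,"w17"); o=bot.get_obs(); print(o["t"],o["eef_pos"],o["tool_rot"],o["contact_force"],o["gripper_width"])
print(proj(w,[.407,.2473,.085])*1.5)
```

```text
21.1167 [0.40719358 0.24721615 0.10387267] [1.25863654e-04 4.89048745e-02 9.98803340e-01 4.29574259e-04] [ 0.09317174  0.81403787 -0.00213933] 0.697441748810168
[[389.69903215 345.75748522]]
```

View pics/w17.png

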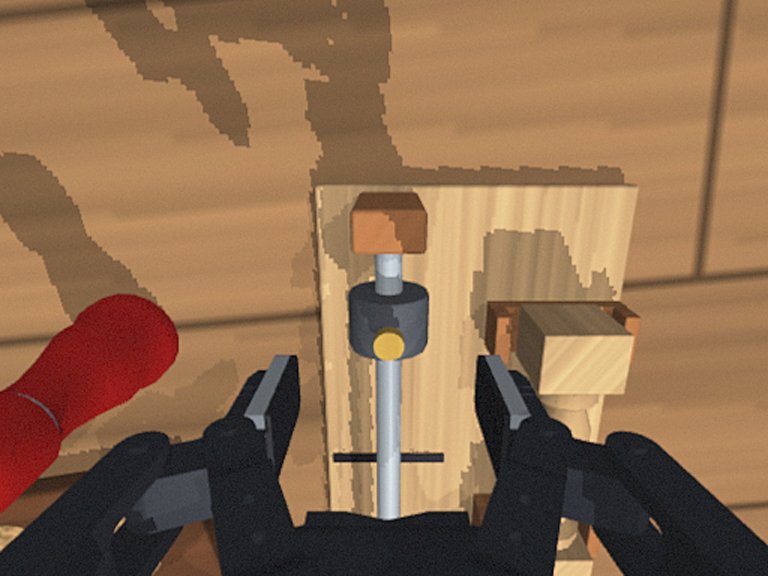

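Request:
{"fn": "step_arm", "kwargs": {
  "increments": [
    [0,0,-0.03,0,0,0,-0.4],
    [0,0,-0.06,0,0,0,-0.4],
    [0,0,-0.069,0,0,0,-0.4],
    [0,0,-0.069,0,0,0,-0.4],
    [0,0,-0.069,0,0,0,-0.4],
    [0,0,-0.069,0,0,0,0.4],
    [0,0,-0.069,0,0,0,0.4],
    [0,0,-0.069,0,0,0,0.4],
    [0,0,-0.069,0,0,0,0.4],
    [0,0,-0.069,0,0,0,0.4]
  ],
  "force": 20
}}

```text
t: 21.95
eef_pos: [0.4079, 0.2476, 0.0357]
tool_rot: [0.001, 0.049, 0.999, 0.001]
contact_force: [-0.5, 0.4, 6.5]
gripper_width: 0.417
```

Run:
```python
from h import *
w=cam("wrist"); save(w,"w18"); o=bot.get_obs(); print(o["t"],o["eef_pos"],o["tool_rot"],o["contact_force"],o["torque"],o["gripper_width"])
```

```text
22.0 [0.40789536 0.2475711  0.03570901] [1.22716778e-03 4.90670334e-02 9.98794375e-01 8.46911157e-04] [-0.50701549 -1.18617773  8.3716256 ] [0.03828142 0.14099652 0.01114291] 0.41470935562719224
```

View pics/w18.png

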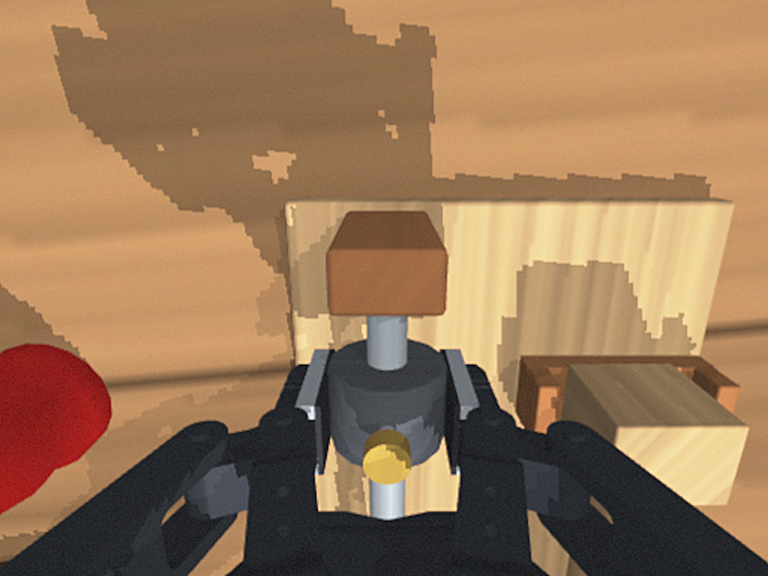

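Request:
{"fn": "step_arm", "kwargs": {
  "increments": [
    [0.01,-0.001,0,0,0,0,0.4],
    [0.024,-0.0023,0,0,0,0,0.4],
    [0.04,-0.0039,0,0,0,0,0.4],
    [0.056,-0.0055,0,0,0,0,0.4],
    [0.072,-0.007,0,0,0,0,0.4],
    [0.088,-0.0086,0,0,0,0,0.4],
    [0.1,-0.0098,0,0,0,0,0.4],
    [0.107,-0.0105,0,0,0,0,0.4],
    [0.109,-0.0107,0,0,0,0,0.4],
    [0.109,-0.0107,0,0,0,0,0.4]
  ]
}}

```text
t: 22.83
eef_pos: [0.5179, 0.2368, 0.0358]
tool_rot: [0.002, 0.049, 0.999, 0.001]
contact_force: [1.2, 1.1, 5.0]
gripper_width: 0.414
```

Run:
```python
from h import *
w=cam("wrist"); save(w,"w19"); o=bot.get_obs(); print(o["t"],o["eef_pos"],o["tool_rot"],o["contact_force"],o["torque"],o["gripper_width"])
```

```text
22.8833 [0.5176903  0.23681432 0.0357933 ] [0.0015575  0.04938801 0.99877776 0.00117898] [1.97987222 2.0890162  3.67159676] [ 0.30346509 -0.33893111  0.03268546] 0.4121273950129141
```

View pics/w19.png

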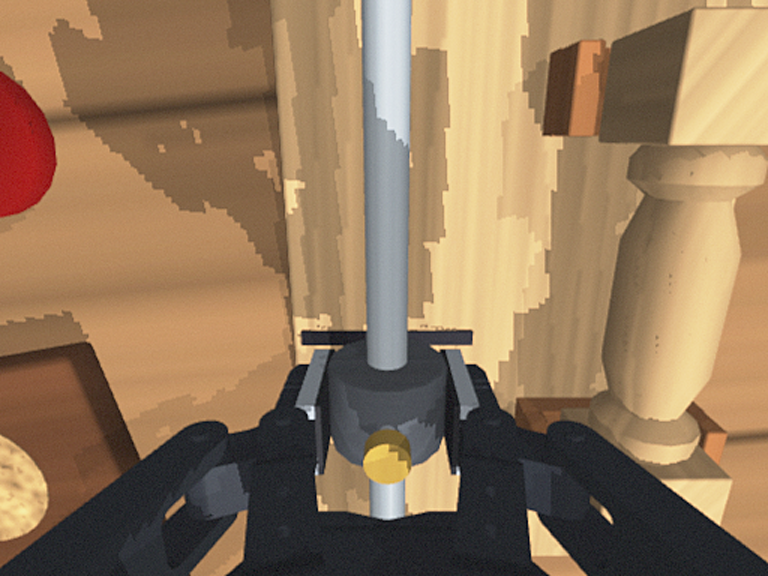

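Request:
{"fn": "step_arm", "kwargs": {
  "increments": [
    [0,0,0,0,0,0,0.1],
    [0,0,0,0,0,0,-0.2],
    [0,0,0,0,0,0,-0.4],
    [0,0,0,0,0,0,-0.4],
    [0,0,0.03,0,0,0,-0.4],
    [0,0,0.07,0,0,0,-0.4],
    [0.02,0,0.1,0,0,0,-0.4],
    [0.05,0,0.12,0,0,0,-0.4],
    [0.06,0,0.12,0,0,0,-0.4],
    [0.06,0,0.12,0,0,0,-0.4]
  ]
}}

```text
t: 23.72
eef_pos: [0.5791, 0.2352, 0.1551]
tool_rot: [0.002, 0.051, 0.999, 0.001]
contact_force: [0.4, -0.0, 0.3]
gripper_width: 0.701
```

Request:
{"fn": "step_arm", "kwargs": {
  "increments": [
    [0,0,0,0,0,0,-0.4],
    [0,0,0,0,0,0,-0.4],
    [0,0,0,0,0,0,-0.4]
  ]
}}

```text
t: 23.97
eef_pos: [0.5741, 0.2358, 0.1529]
tool_rot: [-0.001, 0.048, 0.999, -0.001]
contact_force: [-0.1, -0.0, -0.0]
gripper_width: 0.698
```

Run:
```python
from h import *
w=cam("wrist"); save(w,"w20"); s=cam("side"); save(s,"side3"); t=cam("top"); save(t,"top3"); o=bot.get_obs(); print(o["t"],o["eef_pos"],o["tool_rot"],o["contact_force"])
crop("w20",(80,40,330,230),"c20",3.2)
crop("side3",(110,220,330,384),"cs3",3.5)
```

```text
24.1167 [0.57494659 0.23588626 0.15361985] [-5.67960480e-04  4.85960437e-02  9.98818307e-01 -3.03519600e-04] [ 0.22581098  0.56406564 -0.5957801 ]
```

View pics/c20.png

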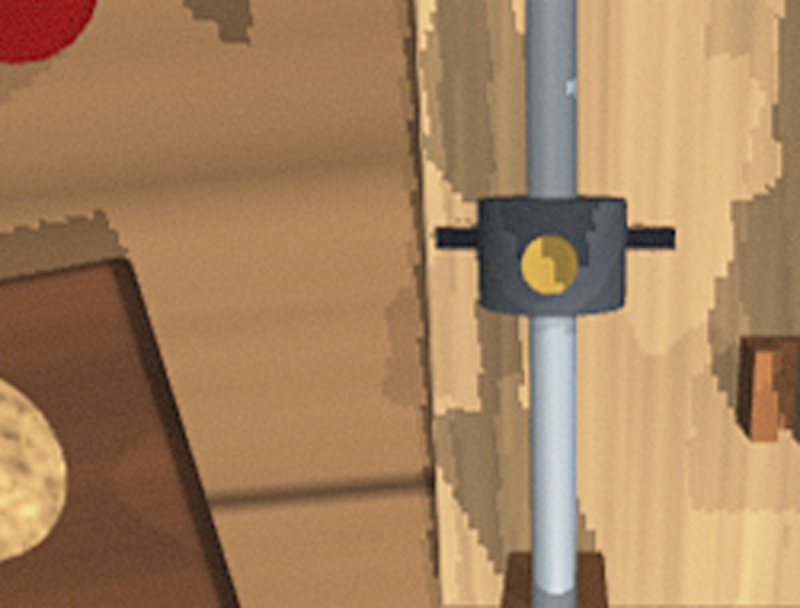

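View pics/cs3.png

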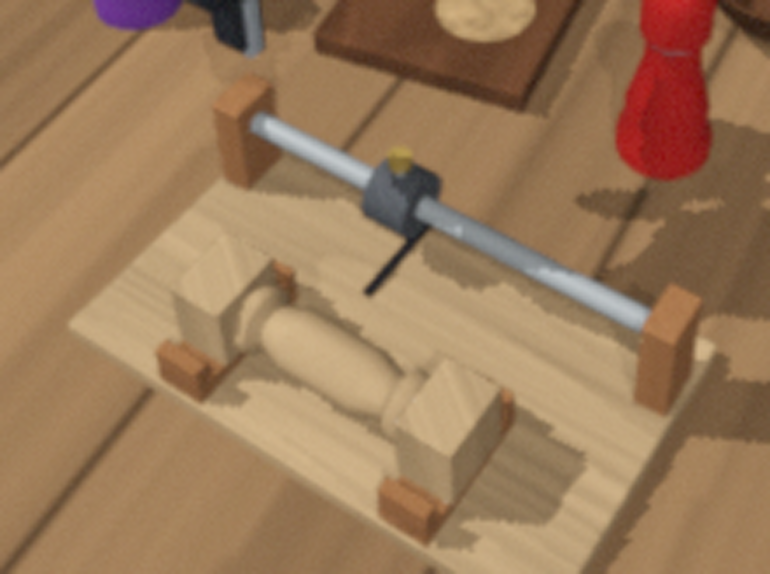

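Run:
```python
from h import *
w=load("w20"); c=lambda p:(80+p[0]/3.2,40+p[1]/3.2)
x=np.array([np.cos(np.radians(-5.6)),np.sin(np.radians(-5.6))])
def g(w,uv,z):
    P=onz(w,uv,z)[:2]; return P.round(4),(x@P*1000).round(1)
print("mark",g(w,c((440,237)),.012),g(w,c((675,238)),.012))
print("screw",g(w,c((550,264)),.085))
for p in [(480,205),(481,308),(626,202),(626,308)]: print("edge",g(w,c(p),.055))
w=load("w16")
print("w16 mark",g(w,(196/1.5,196),.012),g(w,(298/1.5,196),.012))
s=load("side3"); cs=lambda p:(110+p[0]/3.5,220+p[1]/3.5)
print("side screw",g(s,cs((401,155)),.085),"mark end",g(s,cs((369,292)),.012))
```

```text
mark (array([0.5133, 0.2038]), np.float64(490.9)) (array([0.52  , 0.2703]), np.float64(491.1))
screw (array([0.5168, 0.2364]), np.float64(491.3))
edge (array([0.5043, 0.2202]), np.float64(480.4))
edge (array([0.5287, 0.2174]), np.float64(504.9))
edge (array([0.507, 0.255]), np.float64(479.7))
edge (array([0.5321, 0.253 ]), np.float64(504.9))
w16 mark (array([0.5133, 0.2026]), np.float64(491.1)) (array([0.5201, 0.2696]), np.float64(491.3))
side screw (array([0.5137, 0.2372]), np.float64(488.2)) mark end (array([0.517 , 0.2689]), np.float64(488.3))
```

The collar sits over the line within about 1 mm (screw 491.3, mark 491.0 along the bar). The spindle lies in both saddles. Now bringing the mill back.

Request:
{"fn": "step_arm", "kwargs": {
  "increments": [
    [0,-0.005,0.03,0,0,-4,-0.4],
    [-0.01,-0.04,0.066,0,0,-11,-0.6],
    [-0.02,-0.08,0.066,0,0,-18,-1],
    [-0.03,-0.12,0.066,0,0,-25,-1],
    [-0.04,-0.16,0.066,0,0,-32,-1],
    [-0.05,-0.2,0.066,0,0,-39,-1],
    [-0.06,-0.24,0.066,0,0,-46,-1],
    [-0.07,-0.28,0.066,0,0,-53,-1],
    [-0.08,-0.32,0.066,0,0,-60,-1],
    [-0.09,-0.36,0.066,0,0,-67,-1]
  ]
}}

```text
t: 24.95
eef_pos: [0.4856, -0.1222, 0.2203]
tool_rot: [0.0, 0.594, 0.804, -0.0]
contact_force: [1.3, -0.4, -0.1]
gripper_width: 1.002
```

Request:
{"fn": "step_arm", "kwargs": {
  "increments": [
    [-0.01,-0.04,0,0,0,-7,-1],
    [-0.02,-0.08,0,0,0,-12.6,-1],
    [-0.03,-0.12,0,0,0,-12.6,-1],
    [-0.0415,-0.1483,0,0,0,-12.6,-1],
    [-0.0415,-0.1483,0,0,0,-12.6,-1],
    [-0.0415,-0.1483,-0.03,0,0,-12.6,-1],
    [-0.0415,-0.1483,-0.05,0,0,-12.6,-1],
    [-0.0415,-0.1483,-0.05,0,0,-12.6,-1],
    [-0.0415,-0.1483,-0.05,0,0,-12.6,-1]
  ]
}}

```text
t: 25.7
eef_pos: [0.4447, -0.2679, 0.1696]
tool_rot: [-0.001, 0.677, 0.736, -0.0]
contact_force: [-0.1, -1.1, -0.7]
gripper_width: 0.997
```

Run:
```python
from h import *
w=cam("wrist"); save(w,"w21"); o=bot.get_obs(); print(o["t"],o["eef_pos"],o["tool_rot"],o["contact_force"],o["gripper_width"])
q=o["tool_rot"];print(np.degrees(2*np.arctan2(q[2],q[1])))
print(proj(w,[.4435,-.2716,.140])*1.5)
```

```text
25.75 [ 0.44566817 -0.26832057  0.17074121] [-9.21252880e-05  6.76708807e-01  7.36250745e-01  1.50500125e-04] [ 0.29950976 -0.56903251  0.77184399] 1.0020998786502018
94.82601865115716
[[381.98404724 340.93305607]]
```

View pics/w21.png

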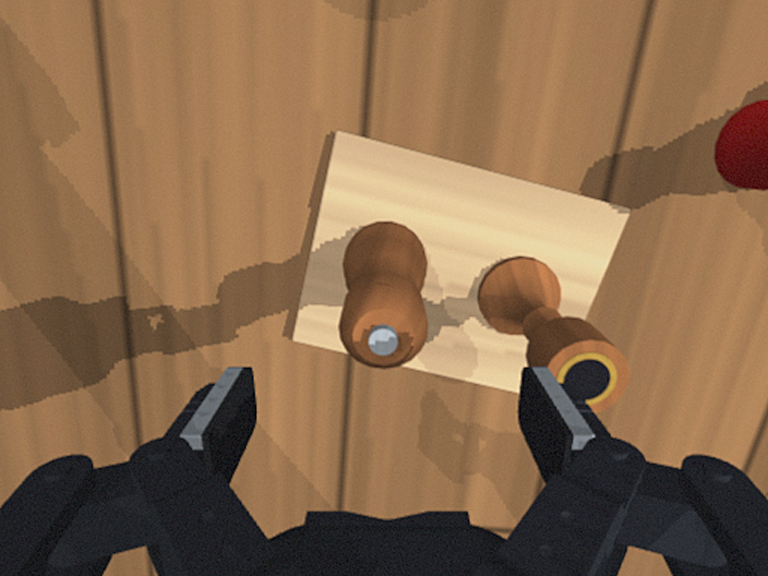

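Request:
{"fn": "step_arm", "kwargs": {
  "increments": [
    [-0.0022,-0.004,0,0,0,0,-0.7],
    [-0.0022,-0.004,-0.035,0,0,0,-0.7],
    [-0.0022,-0.004,-0.07,0,0,0,-0.7],
    [-0.0022,-0.004,-0.077,0,0,0,-0.7],
    [-0.0022,-0.004,-0.077,0,0,0,-0.7],
    [-0.0022,-0.004,-0.077,0,0,0,0.3],
    [-0.0022,-0.004,-0.077,0,0,0,0.3],
    [-0.0022,-0.004,-0.077,0,0,0,0.3],
    [-0.0022,-0.004,-0.077,0,0,0,0.3],
    [-0.0022,-0.004,-0.077,0,0,0,0.3]
  ],
  "force": 40
}}

```text
t: 26.58
eef_pos: [0.4444, -0.2737, 0.0955]
tool_rot: [0.002, 0.677, 0.736, 0.0]
contact_force: [-1.7, 0.4, 6.3]
gripper_width: 0.46
```

Run:
```python
from h import *
o=bot.get_obs(); print(o["t"],o["eef_pos"],o["tool_rot"],o["contact_force"],o["gripper_width"])
```

```text
26.5833 [ 0.44438994 -0.27370812  0.09546194] [1.79714908e-03 6.77165428e-01 7.35828609e-01 1.05142301e-04] [-1.71415672  0.3664203   6.34311041] 0.4604237055103932
```

Request:
{"fn": "step_arm", "kwargs": {
  "increments": [
    [0,0,0.035,0,0,0,0.3],
    [0,0,0.075,0,0,0,0.3],
    [0,0,0.115,0,0,0,0.3],
    [0,0,0.15,0,0,0,0.3],
    [0.017,0.035,0.155,0,0,0,0.3],
    [0.034,0.07,0.155,0,0,0,0.3],
    [0.051,0.105,0.155,0,0,0,0.3],
    [0.068,0.14,0.155,0,0,0,0.3],
    [0.085,0.175,0.155,0,0,0,0.3],
    [0.102,0.21,0.155,0,0,0,0.3]
  ]
}}

```text
t: 27.42
eef_pos: [0.5458, -0.0612, 0.2497]
tool_rot: [0.001, 0.677, 0.736, 0.0]
contact_force: [0.5, -0.1, -1.0]
gripper_width: 0.459
```

Request:
{"fn": "step_arm", "kwargs": {
  "increments": [
    [0.015,0.03,0,0,0,0,0.3],
    [0.0244,0.0498,0,0,0,0,0.3],
    [0.0244,0.0498,-0.03,0,0,0,0.3],
    [0.0244,0.0498,-0.07,0,0,0,0.3],
    [0.0244,0.0498,-0.11,0,0,0,0.3],
    [0.0244,0.0498,-0.13,0,0,0,0.3],
    [0.0244,0.0498,-0.14,0,0,0,0.3],
    [0.0244,0.0498,-0.145,0,0,0,0.3],
    [0.0244,0.0498,-0.145,0,0,0,0.3],
    [0.0244,0.0498,-0.145,0,0,0,0.3]
  ]
}}

```text
t: 28.25
eef_pos: [0.5708, -0.013, 0.105]
tool_rot: [0.001, 0.677, 0.736, 0.001]
contact_force: [0.2, -0.6, -1.3]
gripper_width: 0.458
```

Run:
```python
from h import *
w=cam("wrist"); save(w,"w22"); o=bot.get_obs(); print(o["t"],o["eef_pos"],o["tool_rot"],o["contact_force"],o["gripper_width"])
```

```text
28.3 [ 0.57102804 -0.01294319  0.10522526] [0.00128192 0.67714205 0.73585028 0.00116827] [ 0.24988859 -0.10423118 -1.50453103] 0.4531824241009705
```

View pics/w22.png

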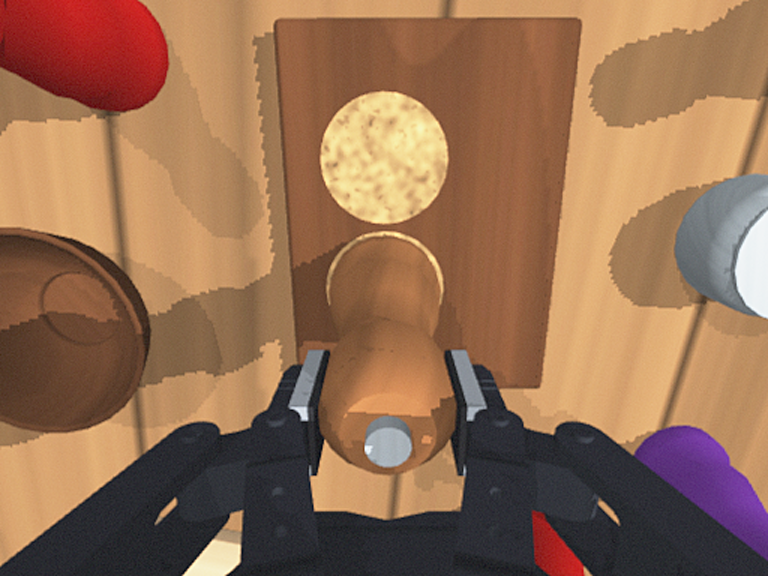

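Request:
{"fn": "step_arm", "kwargs": {
  "increments": [
    [0,-0.001,-0.0015,0,0,0,0.3],
    [0,-0.001,-0.003,0,0,0,0.3],
    [0,-0.001,-0.0036,0,0,0,0.3],
    [0,-0.001,-0.0036,0,0,0,0.3]
  ]
}}

```text
t: 28.63
eef_pos: [0.5705, -0.0142, 0.1015]
tool_rot: [0.001, 0.677, 0.736, 0.001]
contact_force: [-2.9, -0.6, 10.4]
gripper_width: 0.453
```

Run:
```python
from h import *
o=bot.get_obs(); print(o["t"],o["eef_pos"],o["contact_force"],o["gripper_width"])
```

```text
28.6333 [ 0.57053913 -0.01416806  0.1014608 ] [-2.8580391  -0.57681409 10.41249299] 0.4531880667184044
```

Request:
{"fn": "step_arm", "kwargs": {
  "increments": [
    [0,0,0.001,0,0,0,0.3],
    [0,0,0.001,0,0,0,0.3],
    [0,0,0.001,0,0,0,-0.1],
    [0,0,0.001,0,0,0,-0.4],
    [0,0,0.001,0,0,0,-0.8],
    [0,0,0.001,0,0,0,-1],
    [0,0,0.001,0,0,0,-1],
    [0,0,0.03,0,0,0,-1],
    [0,0,0.07,0,0,0,-1],
    [0,0,0.11,0,0,0,-1]
  ]
}}

```text
t: 29.47
eef_pos: [0.5684, -0.014, 0.2098]
tool_rot: [-0.001, 0.677, 0.736, -0.001]
contact_force: [1.9, 0.7, 0.6]
gripper_width: 0.998
```

Request:
{"fn": "step_arm", "kwargs": {
  "increments": [
    [0,0,0.0,0,0,0,-1],
    [0,0,0.0,0,0,0,-1]
  ]
}}

```text
t: 29.63
eef_pos: [0.5712, -0.0138, 0.2122]
tool_rot: [0.002, 0.677, 0.736, 0.002]
contact_force: [0.0, -1.3, -0.7]
gripper_width: 0.997
```

Run:
```python
from h import *
w=cam("wrist"); save(w,"w23"); o=bot.get_obs(); print(o["t"],o["eef_pos"],o["tool_rot"],o["contact_force"],o["gripper_width"])
print(proj(w,[.571,-.012,.146])*1.5)
```

```text
29.6833 [ 0.56978699 -0.01421916  0.21016355] [7.25342259e-04 6.77147157e-01 7.35847200e-01 3.16410246e-04] [-1.09220988  0.04327555 -0.67379932] 0.9998303176358077
[[384.83135508 298.39188515]]
```

View pics/w23.png

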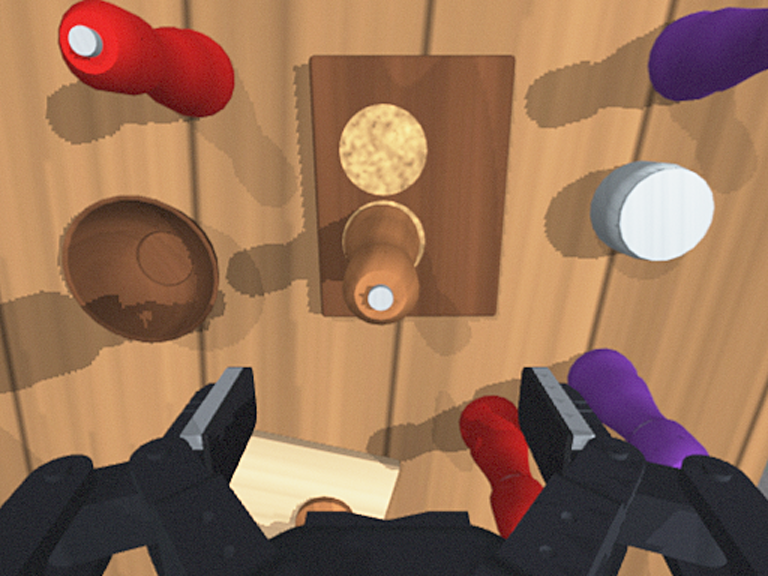

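Request:
{"fn": "step_arm", "kwargs": {
  "increments": [
    [0,0,0.02,0,0,0,-1],
    [0,0,0.03,0,0,0,-1],
    [0,0,0.03,0,0,0,-1],
    [0,0,0.03,0,0,0,-1],
    [0,0,0.03,0,0,0,-1],
    [0,0,0.03,0,0,0,-1]
  ]
}}

```text
t: 30.18
eef_pos: [0.5689, -0.0142, 0.2384]
tool_rot: [-0.001, 0.677, 0.736, -0.001]
contact_force: [-0.1, 0.3, -0.6]
gripper_width: 0.997
```

Run:
```python
from h import *
w=cam("wrist"); save(w,"w24"); t=cam("top"); save(t,"top4"); o=bot.get_obs(); print(o["t"],o["eef_pos"])
print(proj(w,[.571,-.012,.146])*1.5, (proj(t,[.571,-.012,.146])-[200,145])*4)
crop("w24",(190,40,350,240),"c24",3);crop("top4",(200,145,300,245),"ct4",5)
```

```text
30.2833 [ 0.56906884 -0.01413383  0.23871198]
[[390.274216   281.69458362]] [[236.92405296 145.0339777 ]]
```

View pics/c24.png

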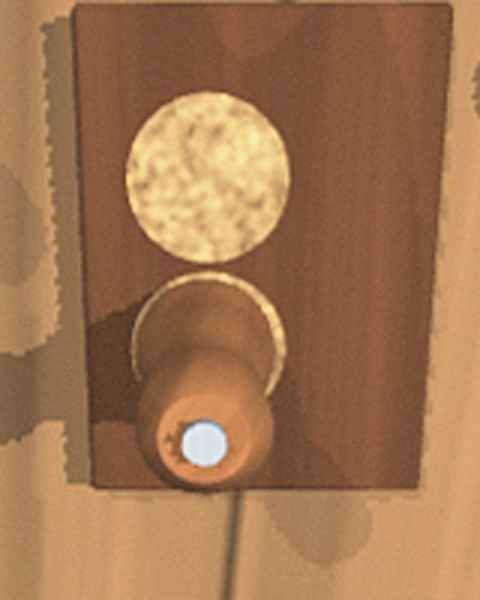

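View pics/ct4.png

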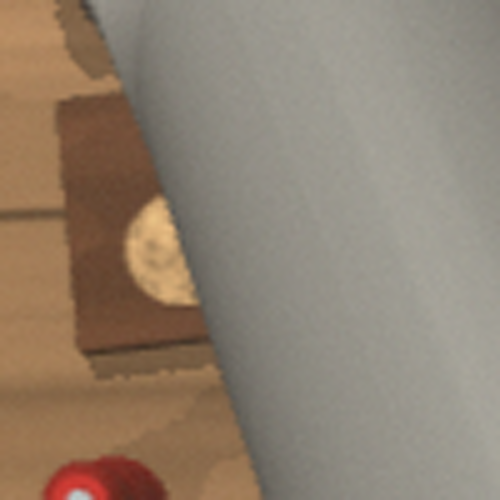

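The mill stands about 1 mm from its original spot (nut 387.5,281.5 against 390.3,281.7 predicted). Next is the candlestick.

Request:
{"fn": "step_arm", "kwargs": {
  "increments": [
    [-0.004,-0.035,0,0,0,0,-1],
    [-0.008,-0.075,0,0,0,0,-1],
    [-0.012,-0.115,0,0,0,0,-1],
    [-0.016,-0.155,0,0,0,0,-1],
    [-0.02,-0.195,0,0,0,0,-1],
    [-0.025,-0.235,0,0,0,0,-1],
    [-0.03,-0.272,-0.03,0,0,0,-1],
    [-0.03,-0.272,-0.065,0,0,0,-1],
    [-0.03,-0.272,-0.07,0,0,0,-1],
    [-0.03,-0.272,-0.07,0,0,0,-1]
  ]
}}

```text
t: 31.12
eef_pos: [0.5374, -0.2854, 0.1668]
tool_rot: [-0.003, 0.677, 0.736, -0.001]
contact_force: [1.2, 0.5, -0.3]
gripper_width: 0.999
```

Request:
{"fn": "step_arm", "kwargs": {
  "increments": [
    [0,0,0,0,0,0,-1],
    [0,0,0,0,0,0,-1],
    [0,0,0,0,0,0,-1]
  ]
}}

```text
t: 31.37
eef_pos: [0.5413, -0.2849, 0.1718]
tool_rot: [0.002, 0.676, 0.737, 0.001]
contact_force: [0.1, 0.3, 0.4]
gripper_width: 0.995
```

Run:
```python
from h import *
w=cam("wrist"); save(w,"w25"); o=bot.get_obs(); print(o["t"],o["eef_pos"],o["tool_rot"],o["contact_force"],o["gripper_width"])
print(proj(w,[.5390,-.288,.128])*1.5)
```

```text
31.4167 [ 0.54102129 -0.28518934  0.17162092] [1.46973347e-03 6.76357440e-01 7.36571896e-01 5.42803604e-04] [-0.90824699  0.50160433  0.10615913] 1.0021143138611825
[[379.445221   325.52357867]]
```

View pics/w25.png

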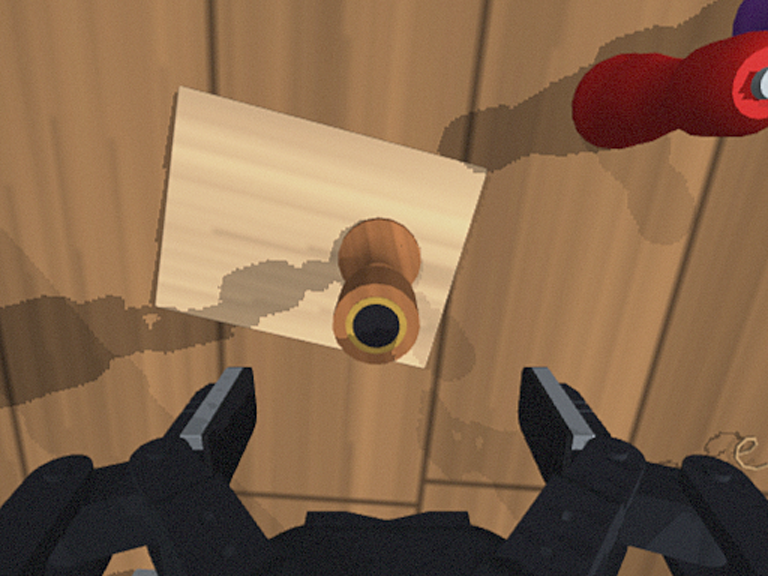

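Request:
{"fn": "step_arm", "kwargs": {
  "increments": [
    [-0.003,-0.001,0,0,0,0,-1],
    [-0.003,-0.001,-0.035,0,0,0,-1],
    [-0.003,-0.001,-0.07,0,0,0,-1],
    [-0.003,-0.001,-0.075,0,0,0,-1],
    [-0.003,-0.001,-0.075,0,0,0,-1],
    [-0.003,-0.001,-0.075,0,0,0,0.3],
    [-0.003,-0.001,-0.075,0,0,0,0.3],
    [-0.003,-0.001,-0.075,0,0,0,0.3],
    [-0.003,-0.001,-0.075,0,0,0,0.3],
    [-0.003,-0.001,-0.075,0,0,0,0.3]
  ],
  "force": 40
}}

```text
t: 32.25
eef_pos: [0.5374, -0.2876, 0.0965]
tool_rot: [0.001, 0.677, 0.736, 0.0]
contact_force: [-2.1, 0.1, 6.4]
gripper_width: 0.447
```

Run:
```python
from h import *
o=bot.get_obs(); print(o["t"],o["eef_pos"],o["tool_rot"],o["contact_force"],o["gripper_width"])
```

```text
32.25 [ 0.53742538 -0.287586    0.09645973] [1.26347134e-03 6.77179257e-01 7.35816976e-01 1.88268604e-04] [-2.08220962  0.11584906  6.39596941] 0.44651421147020165
```

Request:
{"fn": "step_arm", "kwargs": {
  "increments": [
    [0,0,0.035,0,0,0,0.3],
    [0,0,0.075,0,0,0,0.3],
    [0,0,0.115,0,0,0,0.3],
    [0,0,0.155,0,0,0,0.3],
    [0.003,0.035,0.175,0,0,0,0.3],
    [0.006,0.075,0.175,0,0,0,0.3],
    [0.01,0.115,0.175,0,0,0,0.3],
    [0.014,0.155,0.175,0,0,0,0.3],
    [0.017,0.195,0.175,0,0,0,0.3],
    [0.02,0.235,0.175,0,0,0,0.3]
  ]
}}

```text
t: 33.08
eef_pos: [0.5562, -0.0503, 0.2704]
tool_rot: [0.001, 0.677, 0.736, 0.0]
contact_force: [1.0, 0.5, -1.4]
gripper_width: 0.443
```

Request:
{"fn": "step_arm", "kwargs": {
  "increments": [
    [0.004,0.04,0,0,0,0,0.3],
    [0.007,0.08,0,0,0,0,0.3],
    [0.0096,0.1055,0,0,0,0,0.3],
    [0.0096,0.1055,0,0,0,0,0.3],
    [0.0096,0.1055,-0.03,0,0,0,0.3],
    [0.0096,0.1055,-0.07,0,0,0,0.3],
    [0.0096,0.1055,-0.11,0,0,0,0.3],
    [0.0096,0.1055,-0.145,0,0,0,0.3],
    [0.0096,0.1055,-0.163,0,0,0,0.3],
    [0.0096,0.1055,-0.164,0,0,0,0.3]
  ]
}}

```text
t: 33.92
eef_pos: [0.5638, 0.0526, 0.1026]
tool_rot: [-0.002, 0.677, 0.736, -0.002]
contact_force: [-0.8, -0.0, -1.3]
gripper_width: 0.443
```

Request:
{"fn": "step_arm", "kwargs": {
  "increments": [
    [0,0,0,0,0,0,0.3],
    [0,0,0,0,0,0,0.3]
  ]
}}

```text
t: 34.08
eef_pos: [0.5668, 0.0534, 0.1065]
tool_rot: [0.0, 0.677, 0.736, 0.001]
contact_force: [-0.3, -1.1, -1.4]
gripper_width: 0.444
```

Run:
```python
from h import *
w=cam("wrist"); save(w,"w26"); o=bot.get_obs(); print(o["t"],o["eef_pos"],o["tool_rot"],o["contact_force"],o["gripper_width"])
```

```text
34.1333 [0.56701775 0.05340167 0.10682403] [7.12118505e-04 6.77182037e-01 7.35814772e-01 7.76800573e-04] [ 0.63404687 -0.11756986 -1.58454746] 0.44546608921603414
```

View pics/w26.png

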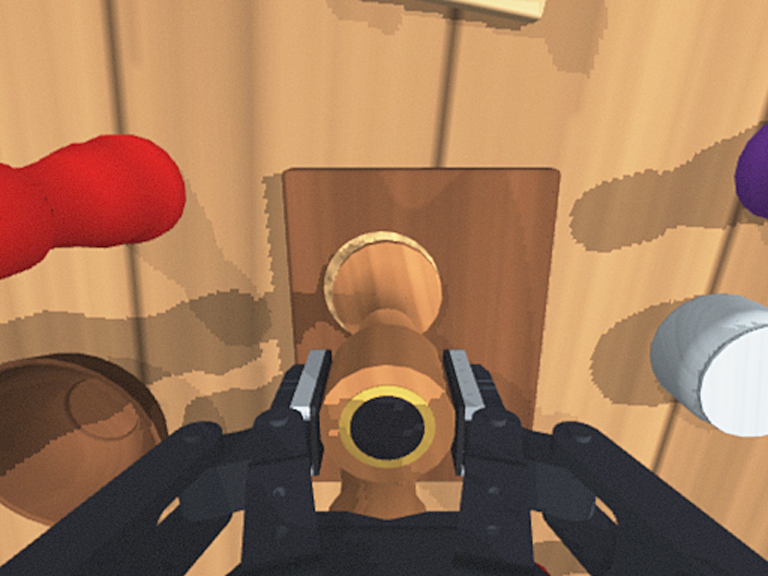

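Request:
{"fn": "step_arm", "kwargs": {
  "increments": [
    [0,-0.0005,-0.0015,0,0,0,0.3],
    [0,-0.0005,-0.003,0,0,0,0.3],
    [0,-0.0005,-0.0036,0,0,0,0.3],
    [0,-0.0005,-0.0036,0,0,0,0.3]
  ]
}}

```text
t: 34.47
eef_pos: [0.5662, 0.0528, 0.1022]
tool_rot: [0.0, 0.677, 0.736, 0.0]
contact_force: [-0.2, 0.5, -2.5]
gripper_width: 0.443
```

Request:
{"fn": "step_arm", "kwargs": {
  "increments": [
    [0.0008,0,-0.0006,0,0,0,0.3],
    [0.0008,0,-0.0006,0,0,0,0.3],
    [0.0008,0,-0.0006,0,0,0,0.3]
  ]
}}

```text
t: 34.72
eef_pos: [0.567, 0.053, 0.1014]
tool_rot: [0.0, 0.677, 0.736, 0.0]
contact_force: [-0.1, 0.5, -0.8]
gripper_width: 0.441
```

Request:
{"fn": "step_arm", "kwargs": {
  "increments": [
    [0,0,-0.0005,0,0,0,0.3],
    [0,0,-0.0005,0,0,0,0.1],
    [0,0,-0.0005,0,0,0,-0.1],
    [0,0,-0.0005,0,0,0,-0.4],
    [0,0,-0.0005,0,0,0,-0.8],
    [0,0,-0.0005,0,0,0,-1],
    [0,0,-0.0005,0,0,0,-1],
    [0,0,0.03,0,0,0,-1],
    [0,0,0.07,0,0,0,-1],
    [0,0,0.11,0,0,0,-1]
  ]
}}

```text
t: 35.55
eef_pos: [0.5659, 0.0529, 0.2119]
tool_rot: [-0.001, 0.677, 0.736, -0.001]
contact_force: [1.2, -0.7, -0.3]
gripper_width: 0.998
```

Request:
{"fn": "step_arm", "kwargs": {
  "increments": [
    [0,0.0,0.04,0,0,0,-1],
    [0,0.0,0.08,0,0,0,-1],
    [0,0.0,0.1,0,0,0,-1],
    [0,0.0,0.1,0,0,0,-1],
    [0,0.0,0.1,0,0,0,-1],
    [0,0.0,0.1,0,0,0,-1]
  ]
}}

```text
t: 36.05
eef_pos: [0.5663, 0.0526, 0.3105]
tool_rot: [-0.0, 0.677, 0.736, -0.001]
contact_force: [-1.0, 0.8, 0.3]
gripper_width: 1.001
```

Run:
```python
from h import *
w=cam("wrist"); save(w,"w27"); o=bot.get_obs(); print(o["t"],o["eef_pos"],o["contact_force"],o["gripper_width"])
print(proj(w,[[.571,-.012,.146],[.566,.0523,.134]])*1.5)
```

```text
36.1 [0.56611007 0.05256473 0.30990304] [-0.26046211 -0.23566035 -0.59539194] 1.00461438121862
[[385.36426718 337.76493547]
 [385.84866492 248.74022788]]
```

View pics/w27.png

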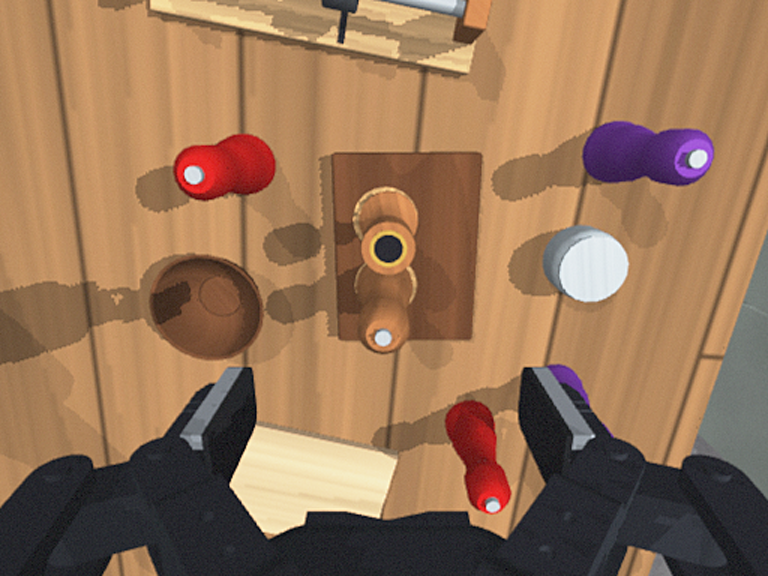

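Request:
{"fn": "step_arm", "kwargs": {
  "increments": [
    [-0.02,-0.04,0,0,0,0,-1],
    [-0.04,-0.08,0,0,0,0,-1],
    [-0.06,-0.12,0,0,0,0,-1],
    [-0.07,-0.16,0,0,0,0,-1],
    [-0.08,-0.2,0,0,0,0,-1],
    [-0.09,-0.24,0,0,0,0,-1],
    [-0.1,-0.28,0,0,0,0,-1],
    [-0.11,-0.32,0,0,0,0,-1],
    [-0.12,-0.36,0,0,0,0,-1],
    [-0.13,-0.4,0,0,0,0,-1]
  ]
}}

```text
t: 36.93
eef_pos: [0.4367, -0.3429, 0.3098]
tool_rot: [-0.001, 0.677, 0.736, -0.0]
contact_force: [0.9, 0.0, -0.4]
gripper_width: 1.0
```

Request:
{"fn": "step_arm", "kwargs": {
  "increments": [
    [-0.01,-0.04,0,0,0,-5,-1],
    [-0.02,-0.08,0,0,0,-5,-1],
    [-0.03,-0.12,0,0,0,-5,-1],
    [-0.04,-0.16,0,0,0,-5,-1],
    [-0.05,-0.18,0,0,0,-5,-1],
    [-0.05,-0.18,0,0,0,-5,-1],
    [-0.05,-0.18,0,0,0,-5,-1]
  ]
}}

```text
t: 37.52
eef_pos: [0.3866, -0.5222, 0.3089]
tool_rot: [-0.002, 0.71, 0.705, 0.0]
contact_force: [1.2, 0.7, -0.1]
gripper_width: 1.003
```

Run:
```python
from h import *
t=cam("top"); save(t,"top5"); s=cam("side"); save(s,"side5")
a=load("top1")["color"][150:235,215:290,::-1];b=t["color"][150:235,215:290,::-1]
cv2.imwrite("pics/cmpt.png",cv2.resize(np.hstack([a,b]),None,fx=5,fy=5,interpolation=cv2.INTER_CUBIC))
c=(205,140,300,245)
a=load("side1")["color"][150:250,200:290,::-1];b=s["color"][150:250,200:290,::-1]
cv2.imwrite("pics/cmps.png",cv2.resize(np.hstack([a,b]),None,fx=4.4,fy=4.4,interpolation=cv2.INTER_CUBIC))
def sh(n0,n1,box):
    x0,y0,x1,y1=box; g=lambda n:cv2.cvtColor(load(n)["color"],cv2.COLOR_RGB2GRAY)
    r=cv2.matchTemplate(cv2.resize(g(n1)[y0-6:y1+6,x0-6:x1+6],None,fx=4,fy=4,interpolation=cv2.INTER_CUBIC),cv2.resize(g(n0)[y0:y1,x0:x1],None,fx=4,fy=4,interpolation=cv2.INTER_CUBIC),cv2.TM_CCOEFF_NORMED)
    _,v,_,l=cv2.minMaxLoc(r); return ((l[0]-24)/4,(l[1]-24)/4),round(v,2)
print("top nut",sh("top1","top5",(252,175,266,188)),"cup",sh("top1","top5",(224,178,240,194)))
print("side nut",sh("side1","side5",(252,156,268,172)),"cup",sh("side1","side5",(238,174,258,194)), "stand corner",sh("side1","side5",(200,222,225,240)))
```

```text
top nut ((0.25, 0.75), 0.97) cup ((0.0, -0.75), 0.88)
side nut ((1.0, 0.0), 0.99) cup ((-0.75, -0.25), 0.88) stand corner ((0.25, -0.25), 0.57)
```

View pics/cmpt.png

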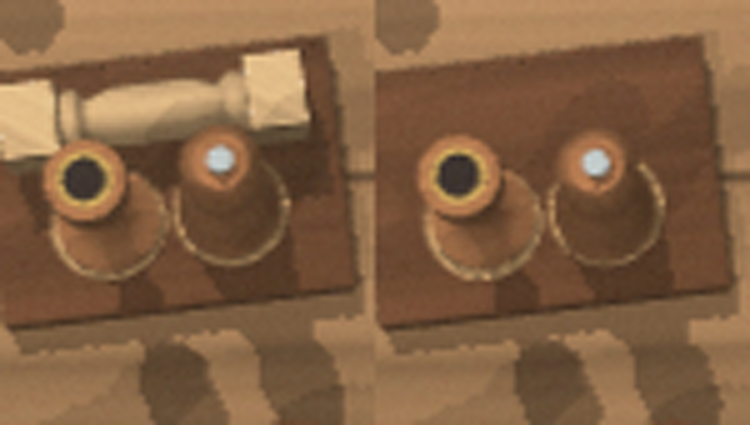

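View pics/cmps.png

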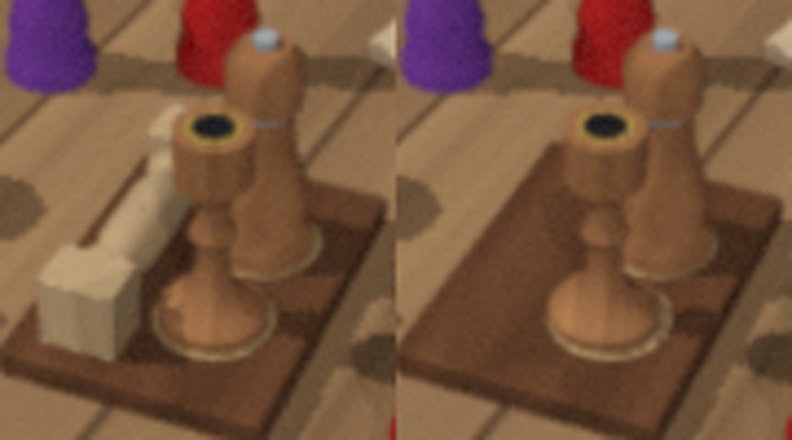

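View pics/top5.png

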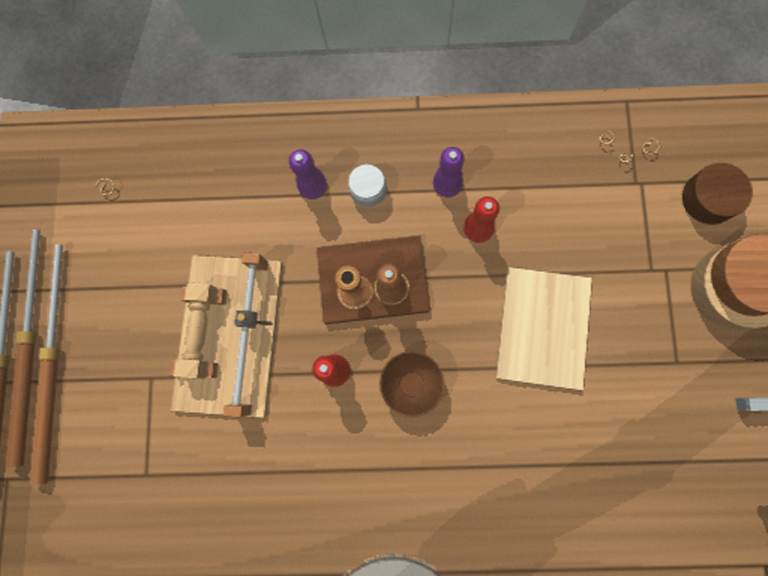

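Run:
```python
from station import bot
print(bot.get_obs()["t"]); print(bot.hand_in())
```

```text
37.6167
the job is handed in; nothing more can be done
None
```

The job is handed in after about 38 s of the 128 s, with everything done in the order asked:

- **Order:** I stood the mill and then the candlestick upright on the plywood board. Then I laid the spindle in the gauge's cradle, slid the collar over the black line, and put the mill and candlestick back upright on their cork spots.
- **Spindle:** It rests in both saddles. One wrist picture puts it about 2 mm off centre lengthwise and 1 mm across. That picture also measured the saddles 124.5 mm apart instead of 130, so I trust it less than the gauge fit, which agrees to under 1 mm.
- **Collar:** It is within about 1.5 mm of the line. The thumb screw read 0.3 mm off in the wrist picture and 0.1 mm in the side picture. The collar's outline read about 1.4 mm off.
- **Mill and candlestick:** Both stand upright. Compared with the first top picture, they are each about 1.5–2 mm from where they stood, the mill toward the robot and the candlestick away from it. I left that uncorrected.
- **Left alone:** The bowl, the wax tin and the purple and red look-alikes show no visible change in the last top picture, and nothing tipped over.

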